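# Pair the samples with their blocks, then hold the sprung lid just below balance

### The arm

A 6-joint arm with a two-finger parallel gripper is mounted at the origin on a cart in front of the work surface, level with it; the furniture and walls round the work are solid. World frame = base frame: x ahead of the robot, y to its left, z up, the work surface at z = 0. Lengths are in m, angles in rad, forces in N, time in s.
With the tool pointing down it reaches from about 0.325 to 0.9 m from the base axis. Payload 6.1 kg.
Tool frame: the origin (TCP) lies at the very end of the fingers, on their centre line; the grasp point (between the pads) lies 19 mm behind it (ctrl.grip_depth is the distance from the TCP to the grasp point, in m); x points along the fingers, y is the direction in which the jaws open and shut, and the axes are right-handed (so a half turn about x gives the same grasp; the last joint's range is limited). The gripper opens to 85 mm and grips with 20 to 120 N. Pads are 22 mm wide; open, the fingers measure 114 mm over their backs; the gripper's body (76 mm by 85 mm) begins 54 mm behind the grasp point. The pads swing forward as they close: fully open they stand 13 mm farther back than shut.
Start: joints at [1.172, 0.22, 1.526, -0, 1.395, -0.126], TCP at [0.168, 0.602, 0.231] pointing down, gripper open.
Joint ranges: [-2.98, 2.98], [-0.91, 2.08], [0.09, 2.57], [-1.24, 4.39], [0.2, 2.65], [-2.68, 2.68]. Speed limits (rad/s): [2.57, 2.57, 3.01, 3.14, 3.14, 3.14].

### API

Orientations are given as a 3x3 rotation matrix whose columns are the frame's x, y, z axes.
In Python, from bench import ctrl gives the robot as it stands.
- The arm moves only by the shell command python3 -m handwheel 'ROWS' [OPENING]. ROWS is text: rows parted by semicolons, each of 6 numbers parted by spaces: the shift along the world's x, y, z in mm, then the turn, a rotation vector about the world's x, y, z in rad. In form: x y z ax ay az; .... A call has 1 to 8 rows; each row shifts and turns the pose as measured when the row begins; what a row does not reach is not made up. A row lasts 1/10 s, in which the tool goes at most 50 mm and 8.59 degrees, less where a joint would pass 70% of its speed; a pose out of reach is approached as far as the arm can. A call with a gripper value outside its range is refused whole. OPENING is the finger opening in mm, from 0 to 85.4, set as the call begins (- or left out, the last holds). The fingers move at their own pace and stop on an object; the grip force is fixed at half the most. Time passes only in rows, so rows that do not move let the fingers close. It gives the time, the measured TCP pose, the force and the opening at its end, in the units of the state.
- ctrl.get_obs(): the state, without advancing time (a new reading comes with each control period).
- ctrl.camera(name): name is "scene" or "top"; returns a dict with "color" (400x640x3 uint8, blue, green, red), "mtx" (3x3 intrinsics, pixels), "cam_to_world" (4x4, takes a point from camera to world coordinates). Camera axes: x right, y down, z forward; pixel columns grow to the right and rows downward; lengths in m; the calibration is good to about 2 mm. A picture is of the moment at which its call begins. There is no depth.
- ctrl.hand_in(): hands the job in, once; it reports no verdict.
The state is a dict: "t": time; "qpos": joint angles; "joint_vel": joint speeds; "joint_torque": joint torques, N m; "eef_pos": TCP position; "tcp_rot": TCP orientation; "wrist_force": force on the tool from outside, world axes, zero at the start; "torque": the same for the moment, N m; "finger_gap": finger opening in m.
Only numpy, scipy, OpenCV 4.12 (cv2) and the standard library are available. Lean on these libraries where they do the work, as an engineer would, in place of code of your own. Each camera call takes 0.05 s, during which the arm holds its last target.

### The job

Stand the narrow vial and the wide jar upright, fully down, each in the metal block whose well fits it. Then take the chamber's sprung lid by its front bar, lift it a little past its balance point (the spring takes over at 50 degrees open), without letting it spring right up to its stop, and ease it back to between 5 and 13 degrees short of that balance point. Finish while still holding it there by the bar, so that a colleague can load the samples; leave everything else on the worktop where it is.

Things in the scene. Friction and masses are not known exactly. Their poses are not given: they have to be found in the camera images.
- vial: Narrow clear sample vial with a white screw cap, 24 mm diameter all the way up, 58 mm tall, 22 g nominal, standing loose; origin at the centre of its underside, z up along it.
- jar: Wide clear glass jar with a white lid, largest diameter 36 mm (its body, 5 to 33 mm up), shoulder and neck from 33 to 50 mm up, lid 33.5 mm in diameter from 50 to 66 mm; 66 mm tall, 80 g nominal, standing loose; origin at the centre of its underside, z up along it.
- narrow_block_hole0 (a point): Centre of the mouth of the narrow well, on top of one of two fixed aluminium blocks, each 60 x 60 x 34 mm (top 34 mm above the worktop). Round well 27.6 mm in diameter, 24 mm deep (floor 10 mm above the worktop), 2 mm chamfer. The vial belongs here.
- wide_block_hole0 (a point): The same for the other block: round well 40 mm in diameter, 24 mm deep, floor 10 mm above the worktop, 2 mm chamfer. The jar belongs here.
- chamber: Fixed grey open-topped chamber 200 (x, depth) x 240 (y, width) x 110 (z) mm under a white lid hinged along its far (+x) top edge; origin at the centre of its underside, -x is its front, towards the robot; it stands turned a little about z.
- lid (a joint): Opening angle of the lid, rad: 0 shut, grows as its front edge rises, stop at 1.4. A counter-spring carries part of its weight: below the balance point at 0.87 rad (50 degrees) the lid falls shut by itself (about 2 N at the bar when shut, 0.6 N at 0.72 rad), above it the spring throws it open to the stop. Slight damping; the hinge stays nowhere between.
- lid_bar (a point): Middle of the lid's front bar: a round steel bar 14 mm in diameter, 110 mm long, level, along the chamber's y; its axis lies 45 mm in front of the lid's front edge (49 mm in front of the chamber's front wall when shut) and 249 mm from the hinge line, 120 mm above the worktop when shut. It is joined to the lid by an arm at each end; free all round between them. The point moves with the lid.
- lid_hinge (a point): Middle of the hinge line, 104 mm behind the chamber's centre, 110 mm above the worktop; the hinge axis runs along the chamber's y. The bar axis stands 10 mm above the hinge line when the lid is shut.
- beaker: Bystander: open glass beaker, 67 mm diameter, 106 mm tall; origin at the centre of its underside. Leave alone.
- flask: Bystander: small conical flask, 68 mm diameter, 137 mm tall; origin at the centre of its underside. Leave alone.
- stir_bar: Bystander: small white stirring bar lying down, 41 x 9 x 9 mm, among the vial, jar and blocks. Leave alone.
- tape_roll: Bystander: roll of paper tape lying flat, 72 mm diameter, 24 mm high. Leave alone.
Not all that is in view belongs to the job. Leave any black look-alike of the jar alone. What is shaped like the vial but yellow is not meant.

How it is judged:
By the outcome, as a careful person would: the job done as asked, in the order asked, and still so for the second after the job is handed in, while the arm keeps its last pose, push and grip.
It also fails if it takes over 72 s, if anything falls off the work surface, if the arm or the gripper's body presses on something with over 40 N, if the wrist force passes 120 N, or if a joint passes its speed limit or range.

## Working session

There is one attempt and no reset: what is moved stays moved. The work goes in short steps, Python scripts to look and compute and a shell command to move; the robot and the scene stay as the last step left them, time stands still between calls to the robot, and variables do not carry over. Pictures are saved under pics/ and viewed, and the job is handed in when it is done.

```bash
ls; mkdir -p pics; python3 - <<'E'
from bench import ctrl
import cv2
o=ctrl.get_obs();print(o)
for n in("scene","top"):
    c=ctrl.camera(n);cv2.imwrite(f"pics/{n}0.png",c["color"]);print(n,c["mtx"],c["cam_to_world"])
E
```

```text
pics
{'t': 0.0, 'qpos': array([ 1.17189997e+00,  2.21237008e-01,  1.52762113e+00,  2.36289681e-05,
        1.39468677e+00, -1.26097757e-01]), 'joint_vel': array([-4.47508248e-04, -6.63112598e-05, -2.28818724e-04,  1.13991997e-03,
       -8.06370643e-05, -2.08973137e-03]), 'joint_torque': array([ 9.46157852e-04, -4.96900606e+01, -3.89399385e+01, -1.47513413e-05,
        1.10707924e-02,  1.06035091e-05]), 'eef_pos': array([0.16815025, 0.60132756, 0.23018719]), 'tcp_rot': array([[-7.79693825e-04,  2.69430856e-01,  9.63019421e-01],
       [-1.78994309e-03,  9.63017795e-01, -2.69431850e-01],
       [-9.99998094e-01, -1.93382431e-03, -2.68593131e-04]]), 'wrist_force': array([0.34950477, 1.14652526, 0.76307724]), 'torque': array([0.00800482, 0.02521045, 0.00036053]), 'finger_gap': 0.08566674782575334}
scene [[441.58492436   0.         314.28394818]
 [  0.         441.58492436 203.78289562]
 [  0.           0.           1.        ]] [[ 0.89448419 -0.20665634  0.39647345  0.04564963]
 [-0.4470437  -0.42741293  0.78579267 -1.00991323]
 [ 0.00706884 -0.88012007 -0.47469852  0.72671529]
 [ 0.          0.          0.          1.        ]]
top [[417.61755754   0.         319.2452052 ]
 [  0.         417.61755754 199.38366309]
 [  0.           0.           1.        ]] [[ 0.01760574 -0.99323816  0.11475188  0.40739539]
 [-0.99966474 -0.01530694  0.02088332  0.00705277]
 [-0.01898561 -0.11508108 -0.99317465  1.30227363]
 [ 0.          0.          0.          1.        ]]
```

View pics/scene0.png

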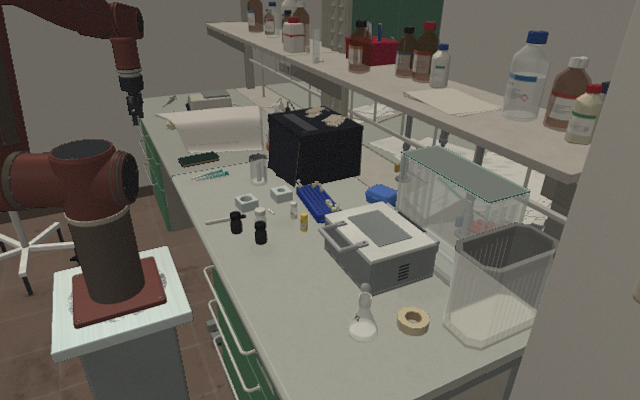

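View pics/top0.png

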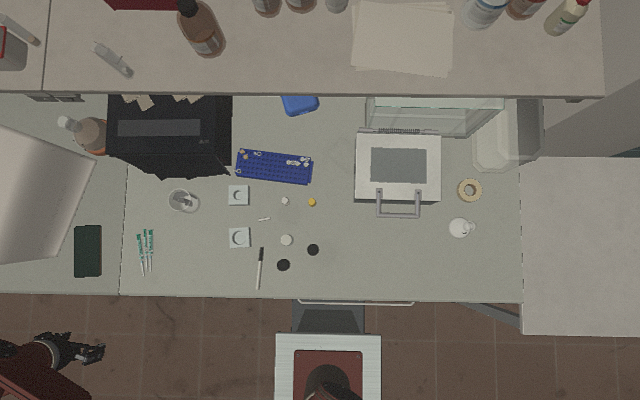

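```bash
python3 - <<'E'
import cv2,numpy as np
a=cv2.imread("pics/top0.png")[170:280,215:335];b=cv2.imread("pics/scene0.png")[170:255,195:325]
a=cv2.resize(a,None,fx=5,fy=5,interpolation=cv2.INTER_CUBIC);cv2.imwrite("pics/topc.png",a)
b=cv2.resize(b,None,fx=6,fy=6,interpolation=cv2.INTER_CUBIC);cv2.imwrite("pics/scc.png",b)
a=cv2.imread("pics/top0.png")[110:240,340:500]
cv2.imwrite("pics/lidc.png",cv2.resize(a,None,fx=4.5,fy=4.5,interpolation=cv2.INTER_CUBIC))
E
```

```text
(no output)
```

View pics/topc.png

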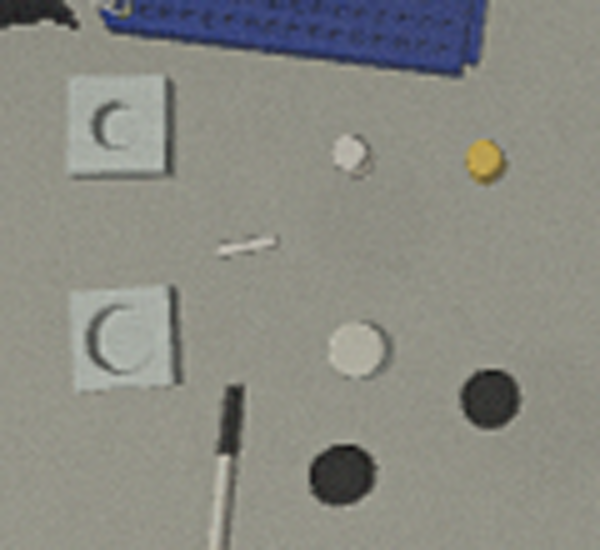

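View pics/scc.png

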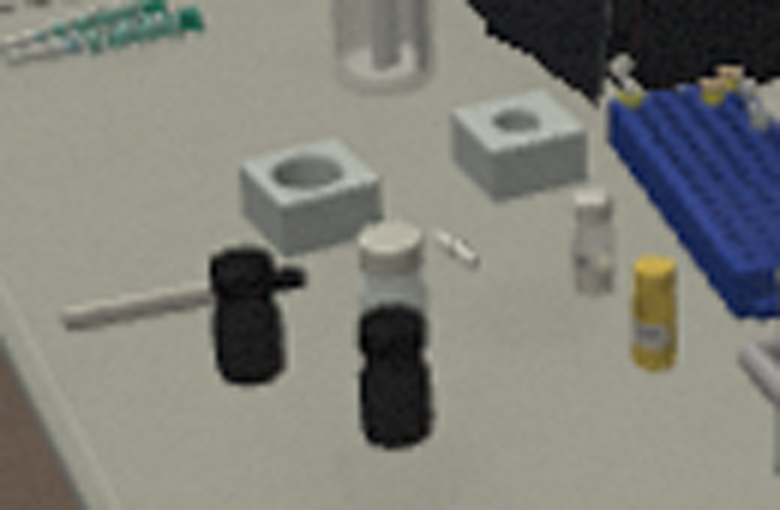

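View pics/lidc.png

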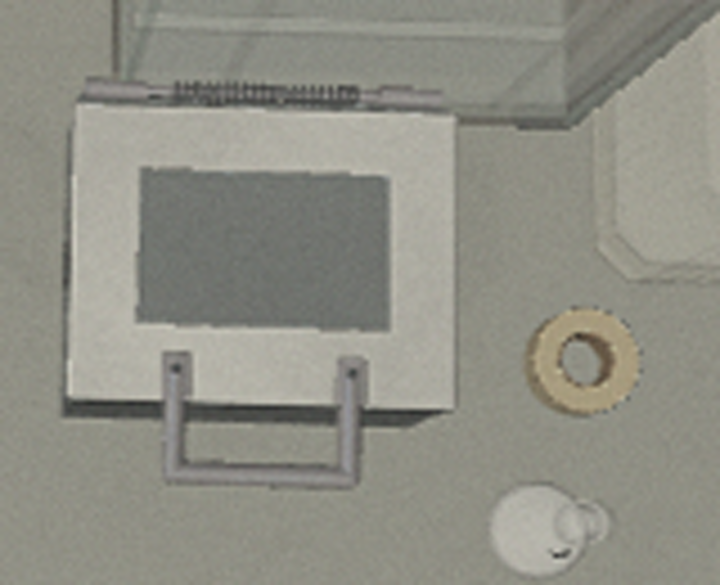

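```bash
cat > h.py <<'E'
import numpy as np,cv2
from bench import ctrl
def ray(c,u,v,z):
    K=c["mtx"];T=np.array(c["cam_to_world"])
    d=T[:3,:3]@np.array([(u-K[0,2])/K[0,0],(v-K[1,2])/K[1,1],1]);o=T[:3,3]
    return o+d*(z-o[2])/d[2]
def proj(c,p):
    T=np.linalg.inv(c["cam_to_world"]);q=T[:3,:3]@np.array(p)+T[:3,3];q=c["mtx"]@q;return q[:2]/q[2]
E
python3 - <<'E'
from h import *
c=ctrl.camera("top");im=c["color"];s=ctrl.camera("scene")
cv2.imwrite("pics/s1.png",s["color"])
hsv=cv2.cvtColor(im,cv2.COLOR_BGR2HSV)
x0,y0,x1,y1=215,180,335,280
sub=cv2.resize(im[y0:y1,x0:x1],None,fx=5,fy=5,interpolation=cv2.INTER_CUBIC).astype(int)
g=sub.sum(2)/3
bg=np.median(sub.reshape(-1,3),0);print("bg",bg)
m=((g>bg.mean()+14)).astype(np.uint8)
m=cv2.morphologyEx(m,cv2.MORPH_OPEN,np.ones((5,5)))
cs,_=cv2.findContours(m,cv2.RETR_EXTERNAL,cv2.CHAIN_APPROX_NONE)
for k in cs:
    A=cv2.contourArea(k)
    if A<300: continue
    (x,y),(w,h),a=cv2.minAreaRect(k)
    u=(x+.5)/5-.5+x0;v=(y+.5)/5-.5+y0
    print("uv",round(u,1),round(v,1),"wh",round(w/5,1),round(h/5,1),round(a,1),"A",A/25,sub[int(y),int(x)],[np.round(ray(c,u,v,z)[:2],4) for z in(.034,.058,.066)])
m3=cv2.resize(m*255,None,fx=1,fy=1);cv2.imwrite("pics/m.png",m3)
E
```

```text
bg [133. 145. 145.]
uv 258.0 270.1 wh 2.3 18.9 6.3 A 32.42 [165 181 181] [array([0.3371, 0.2142]), array([0.3384, 0.2103]), array([0.3388, 0.209 ])]
uv 285.4 239.5 wh 10.2 10.4 90.0 A 83.9 [159 172 174] [array([0.4301, 0.1341]), array([0.4296, 0.1317]), array([0.4295, 0.1309])]
uv 238.5 237.1 wh 20.3 19.6 87.5 A 371.36 [162 170 165] [array([0.4349, 0.2768]), array([0.4344, 0.2717]), array([0.4342, 0.27  ])]
uv 263.5 218.8 wh 2.0 11.4 79.0 A 15.7 [165 176 180] [array([0.4918, 0.2026]), array([0.4902, 0.1989]), array([0.4897, 0.1977])]
uv 283.8 200.1 wh 6.1 6.3 37.9 A 28.74 [167 177 179] [array([0.5501, 0.1422]), array([0.5474, 0.1397]), array([0.5465, 0.1388])]
uv 237.4 194.2 wh 19.2 19.2 90.0 A 348.84 [162 169 162] [array([0.5661, 0.2856]), array([0.5631, 0.2803]), array([0.5621, 0.2786])]
```

View pics/m.png

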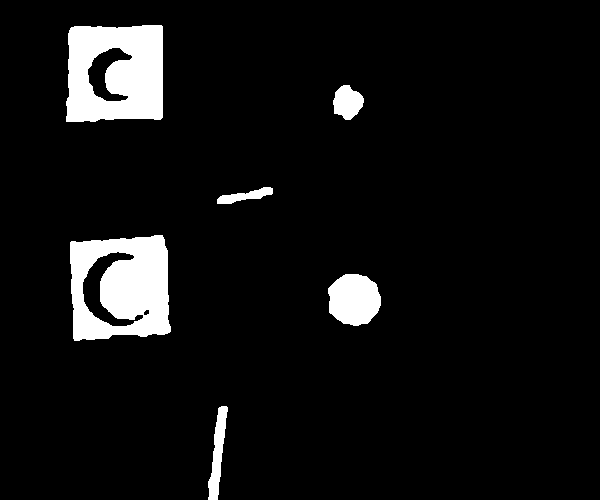

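```bash
python3 - <<'E'
from h import *
s=ctrl.camera("scene");im=s["color"]
x0,y0,x1,y1=225,175,315,250;f=8
sub=cv2.resize(im[y0:y1,x0:x1],None,fx=f,fy=f,interpolation=cv2.INTER_CUBIC)
def circ(cx,cy,r,z,col):
    pts=[]
    for a in np.linspace(0,2*np.pi,40):
        p=proj(s,[cx+r*np.cos(a),cy+r*np.sin(a),z]);pts.append(((p-[x0,y0]+.5)*f-.5))
    cv2.polylines(sub,[np.int32(pts)],True,col,1)
for cx,cy,r,h in((.5465,.1388,.012,.058),(.4295,.1309,.01675,.066),(.5661,.2856,.0138,.034),(.4349,.2768,.020,.034)):
    circ(cx,cy,r,h,(0,0,255))
    if h>.05: circ(cx,cy,r if h<.06 else .018,0,(0,255,0))
cv2.imwrite("pics/ov.png",sub)
E
```

```text
(no output)
```

View pics/ov.png

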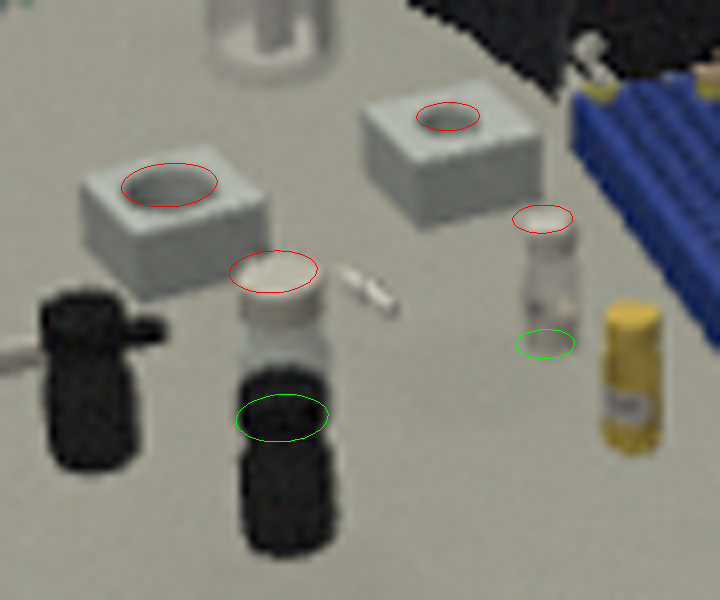

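Vial = white cap at top (285,200): yellow (312,202) is the look-alike. Jar = white lid at (286,240), black ones at (313,249) and (283,265) are look-alikes. Narrow well is at (238,194), wide well at (238,237); the crops confirm this and the overlay shows both views agreeing within 2–3 mm.

```bash
python3 -m handwheel '20 -25 0 0 0 .034;25 -30 0 0 0 .034;25 -30 0 0 0 .034;25 -30 0 0 0 .034;25 -30 0 0 0 .034;25 -30 0 0 0 .034;25 -30 0 0 0 .034;25 -30 0 0 0 .034' 50
```

```text
t: 1.05
eef_pos: [0.3647, 0.3605, 0.2296]
tcp_rot: [[-0.001, -0.019, 1.0], [-0.0, 1.0, 0.019], [-1.0, -0.0, -0.001]]
wrist_force: [0.1, 0.4, 0.3]
finger_gap: 0.0502
```

```bash
python3 -m handwheel '25 -30 0 0 0 -.019;25 -30 0 0 0 0;25 -30 0 0 0 0;25 -30 0 0 0 0;25 -30 0 0 0 0;25 -30 0 0 0 0;25 -30 0 0 0 0;8 -14 0 0 0 0'; python3 -m handwheel '0 0 -30 0 0 0;0 0 -30 0 0 0;0 0 -30 0 0 0;0 0 -20 0 0 0;0 0 0 0 0 0'
python3 - <<'E'
from h import *
for n in("scene","top"):
    im=ctrl.camera(n)["color"]
    a=im[150:260,220:340]
    cv2.imwrite(f"pics/{n}2.png",cv2.resize(a,None,fx=5,fy=5,interpolation=cv2.INTER_CUBIC))
E
```

```text
t: 1.85
eef_pos: [0.555, 0.1237, 0.2302]
tcp_rot: [[0.002, 0.002, 1.0], [0.0, 1.0, -0.002], [-1.0, 0.0, 0.002]]
wrist_force: [0.1, 0.4, -0.5]
finger_gap: 0.0498
t: 2.35
eef_pos: [0.5558, 0.1215, 0.1179]
tcp_rot: [[0.004, 0.007, 1.0], [0.001, 1.0, -0.007], [-1.0, 0.001, 0.004]]
wrist_force: [-0.3, 0.2, -0.1]
finger_gap: 0.0501
```

View pics/scene2.png

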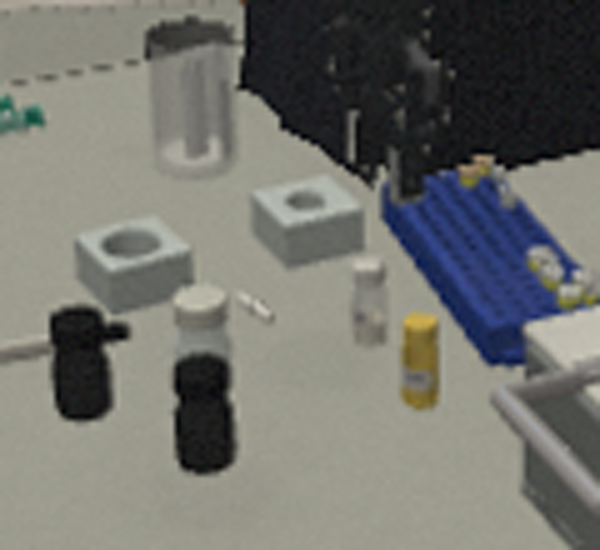

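View pics/top2.png

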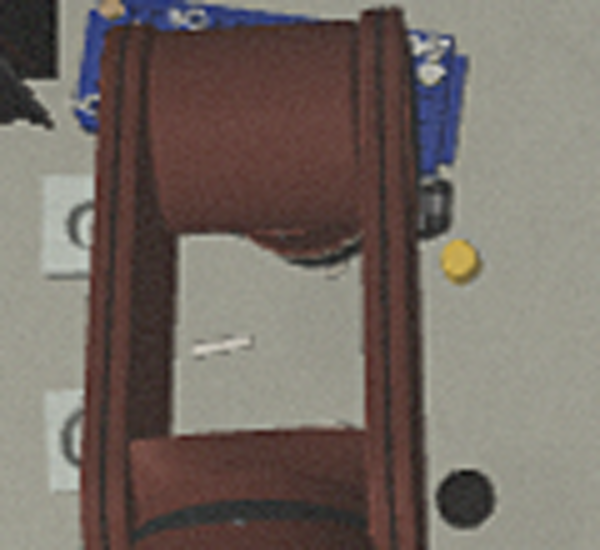

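```bash
python3 -m handwheel '-8 15 0 0 0 -.007;0 0 0 0 0 0;0 0 -15 0 0 0;0 0 -15 0 0 0;0 0 0 0 0 0'
python3 - <<'E'
from h import *
im=ctrl.camera("scene")["color"];a=im[150:260,250:370]
cv2.imwrite(f"pics/sc3.png",cv2.resize(a,None,fx=5,fy=5,interpolation=cv2.INTER_CUBIC))
E
```

```text
t: 2.95
eef_pos: [0.5546, 0.1374, 0.0961]
tcp_rot: [[0.021, 0.013, 1.0], [0.002, 1.0, -0.013], [-1.0, 0.002, 0.021]]
wrist_force: [-0.1, -0.2, -0.9]
finger_gap: 0.05
```

View pics/sc3.png

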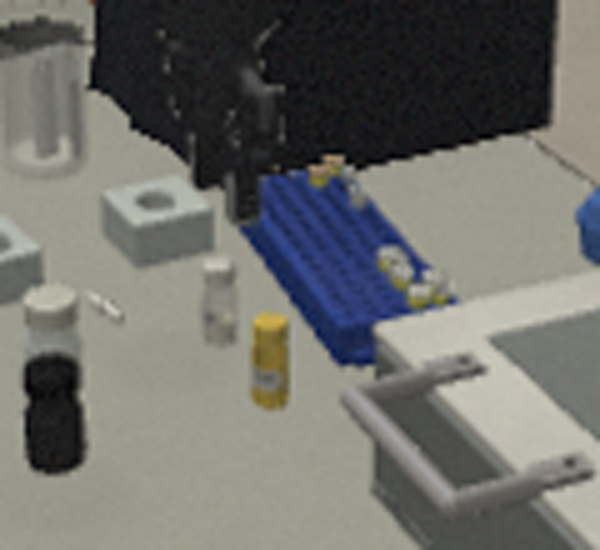

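```bash
python3 - <<'E'
from h import *
o=ctrl.get_obs();print(o["qpos"],o["joint_vel"],o["joint_torque"],o["wrist_force"],o["torque"])
s=ctrl.camera("scene");print(proj(s,o["eef_pos"]),ctrl.get_obs()["eef_pos"])
E
```

```text
[ 1.04767816e-01  2.12990994e-01  1.80188301e+00 -1.24492271e-04
  1.10483107e+00 -1.45306295e+00] [-1.02959691e-03 -1.34303934e-02 -1.56448096e-02  9.55590937e-05
  1.38228355e-02  3.54279704e-03] [ 1.16889970e-01 -4.48742223e+01 -3.44471562e+01  8.84051027e-03
 -1.97811001e-01 -2.04500604e-03] [-0.70695592  0.01639268 -0.00595713] [-0.02801094 -0.0019686  -0.00349877]
[294.86365642 190.75719415] [0.55551535 0.13744006 0.09770719]
```

```bash
python3 -m handwheel '0 0 0 0 0 0';python3 -m handwheel '0 0 0 0 0 0';python3 -m handwheel '-8 0 0 0 0 0';python3 -m handwheel '0 0 0 0 0 0'; python3 -m handwheel '0 0 0 0 -.02 0'
python3 - <<'E'
from h import *
o=ctrl.get_obs();print(o["qpos"],o["joint_vel"],o["joint_torque"],o["wrist_force"],o["torque"])
for n in("scene","top"): cv2.imwrite(f"pics/{n}4.png",ctrl.camera(n)["color"])
E
```

```text
t: 3.15
eef_pos: [0.5558, 0.1372, 0.0978]
tcp_rot: [[0.023, 0.013, 1.0], [0.002, 1.0, -0.013], [-1.0, 0.003, 0.023]]
wrist_force: [-0.4, 0.3, 0.1]
finger_gap: 0.0501
t: 3.25
eef_pos: [0.556, 0.137, 0.098]
tcp_rot: [[0.023, 0.013, 1.0], [0.002, 1.0, -0.014], [-1.0, 0.003, 0.023]]
wrist_force: [0.8, -0.6, 0.2]
finger_gap: 0.0496
t: 3.35
eef_pos: [0.5488, 0.1369, 0.0985]
tcp_rot: [[0.024, 0.014, 1.0], [0.002, 1.0, -0.014], [-1.0, 0.003, 0.024]]
wrist_force: [0.4, -0.6, -0.2]
finger_gap: 0.0501
t: 3.45
eef_pos: [0.5477, 0.1369, 0.0983]
tcp_rot: [[0.023, 0.014, 1.0], [0.002, 1.0, -0.014], [-1.0, 0.003, 0.023]]
wrist_force: [-0.2, 0.1, -0.6]
finger_gap: 0.0499
t: 3.55
eef_pos: [0.5482, 0.1369, 0.0987]
tcp_rot: [[0.045, 0.014, 0.999], [0.002, 1.0, -0.014], [-0.999, 0.003, 0.045]]
wrist_force: [0.7, 0.1, 0.3]
finger_gap: 0.0499
[ 0.10657436  0.17887206  1.83861454 -0.00280973  1.0789511  -1.44902761] [ 0.01605575 -0.16621586  0.20415354 -0.02542261 -0.24273784  0.02690779] [ -0.08600375 -42.35483766 -35.16224384   0.04275671   0.31343537
  -0.0555844 ] [0.69919677 0.10747513 0.33049193] [0.00438802 0.08619866 0.02296967]
```

View pics/scene4.png

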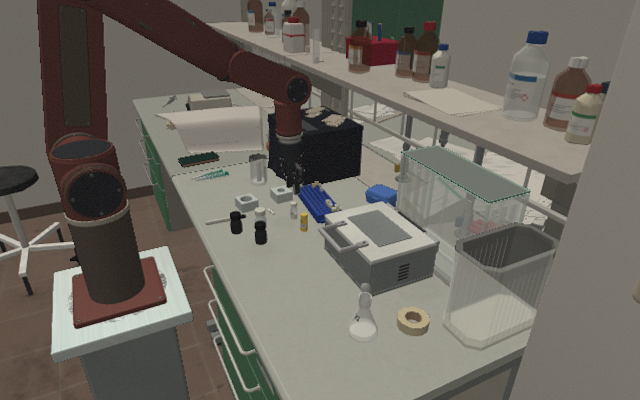

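View pics/top4.png

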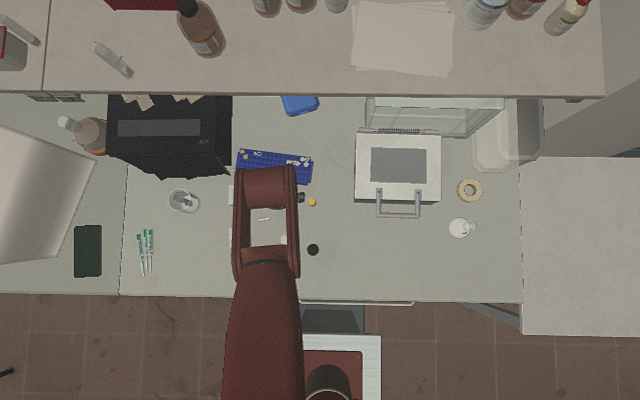

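```bash
python3 -m handwheel '0 0 0 0 .045 .014;0 0 0 0 0 0'; python3 -m handwheel '0 0 -15 0 0 0;0 0 0 0 0 0'
```

```text
t: 3.85
eef_pos: [0.5469, 0.1371, 0.0987]
tcp_rot: [[-0.001, -0.001, 1.0], [0.003, 1.0, 0.001], [-1.0, 0.003, -0.001]]
wrist_force: [1.0, -0.0, -0.2]
finger_gap: 0.0501
t: 4.05
eef_pos: [0.5469, 0.1372, 0.0825]
tcp_rot: [[0.001, -0.001, 1.0], [0.003, 1.0, 0.001], [-1.0, 0.003, 0.001]]
wrist_force: [-0.3, -0.1, -0.2]
finger_gap: 0.0504
```

```bash
python3 -m handwheel '0 0 -12 0 0 0;0 0 -12 0 0 0;0 0 -10 0 0 0;0 0 0 0 0 0'
python3 - <<'E'
from h import *
im=ctrl.camera("scene")["color"];a=im[165:240,250:350]
cv2.imwrite(f"pics/sc5.png",cv2.resize(a,None,fx=7,fy=7,interpolation=cv2.INTER_CUBIC))
E
```

```text
t: 4.45
eef_pos: [0.5451, 0.1371, 0.0437]
tcp_rot: [[-0.001, -0.0, 1.0], [0.002, 1.0, 0.0], [-1.0, 0.002, -0.001]]
wrist_force: [0.1, -0.4, -0.2]
finger_gap: 0.0501
```

View pics/sc5.png

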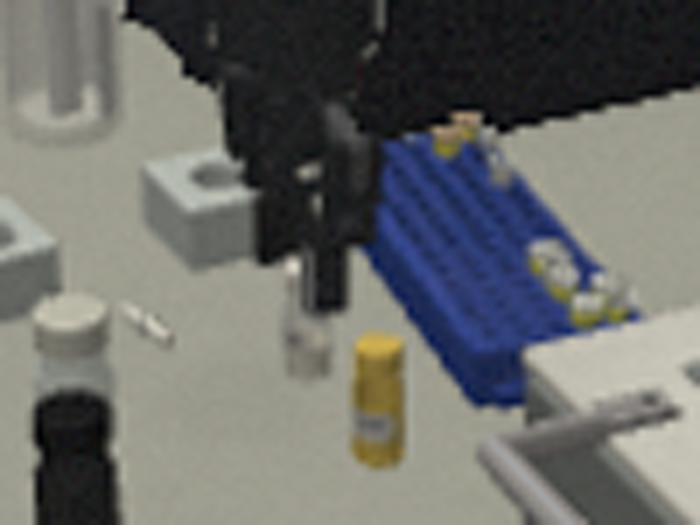

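```bash
python3 -m handwheel '2.5 0 -7 0 0 0;0 0 -7 0 0 0;0 0 0 0 0 0'; python3 -m handwheel '0 0 0 0 0 0;0 0 0 0 0 0;0 0 0 0 0 0;0 0 0 0 0 0;0 0 0 0 0 0;0 0 0 0 0 0' 10
```

```text
t: 4.8
eef_pos: [0.5491, 0.1372, 0.03]
tcp_rot: [[0.001, -0.0, 1.0], [0.003, 1.0, 0.0], [-1.0, 0.003, 0.001]]
wrist_force: [-0.0, 1.4, 0.8]
finger_gap: 0.0498
t: 5.4
eef_pos: [0.55, 0.1373, 0.0311]
tcp_rot: [[0.003, -0.0, 1.0], [0.003, 1.0, 0.0], [-1.0, 0.003, 0.003]]
wrist_force: [-0.2, 0.5, -1.9]
finger_gap: 0.0218
```

```bash
python3 -m handwheel '0 0 0 0 0 0;0 0 0 0 0 0;0 0 0 0 0 0'
python3 - <<'E'
from h import *
im=ctrl.camera("scene")["color"];a=im[165:240,250:350]
cv2.imwrite(f"pics/sc6.png",cv2.resize(a,None,fx=7,fy=7,interpolation=cv2.INTER_CUBIC))
E
```

```text
t: 5.7
eef_pos: [0.55, 0.1373, 0.0312]
tcp_rot: [[0.003, -0.0, 1.0], [0.003, 1.0, 0.0], [-1.0, 0.003, 0.003]]
wrist_force: [0.5, -0.0, 0.5]
finger_gap: 0.0219
```

View pics/sc6.png

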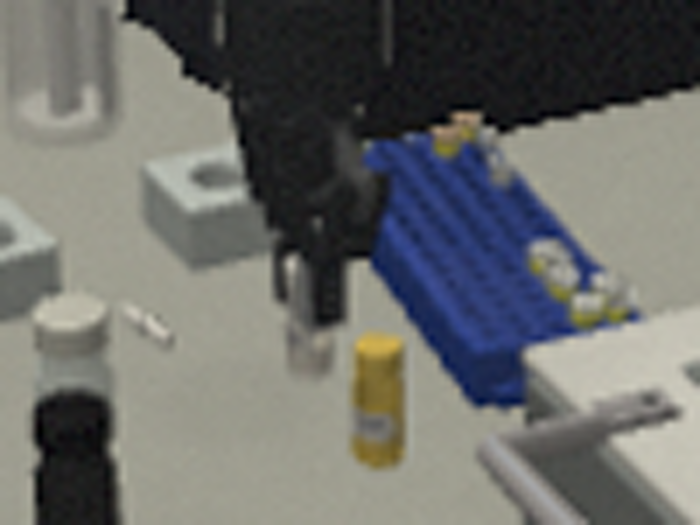

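```bash
python3 -m handwheel '0 0 12 0 0 0;0 0 20 0 0 0;0 0 20 0 0 0;0 0 20 0 0 0;0 0 15 0 0 0;0 0 0 0 0 0'
python3 - <<'E'
from h import *
c=ctrl.camera("top");s=ctrl.camera("scene")
a=cv2.imread("pics/scene0.png")[90:200,200:380]
cv2.imwrite("pics/box.png",cv2.resize(a,None,fx=4,fy=4))
a=s["color"][150:240,220:340]
cv2.imwrite("pics/sc7.png",cv2.resize(a,None,fx=6,fy=6,interpolation=cv2.INTER_CUBIC))
for z in(.15,.2,.25):print(z,ray(c,232,174,z),ray(c,110,168,z),ray(c,225,178,z))
E
```

```text
t: 6.35
eef_pos: [0.5495, 0.1373, 0.1247]
tcp_rot: [[0.003, -0.0, 1.0], [0.003, 1.0, 0.0], [-1.0, 0.003, 0.003]]
wrist_force: [1.0, -0.3, -0.2]
finger_gap: 0.0221
0.15 [0.60852424 0.27764378 0.15      ] [0.62079554 0.6250299  0.15      ] [0.59686628 0.2968977  0.15      ]
0.2 [0.59979676 0.26590216 0.2       ] [0.61153558 0.59821434 0.2       ] [0.58864467 0.28432061 0.2       ]
0.25 [0.59106928 0.25416055 0.25      ] [0.60227562 0.57139879 0.25      ] [0.58042306 0.27174352 0.25      ]
```

View pics/box.png

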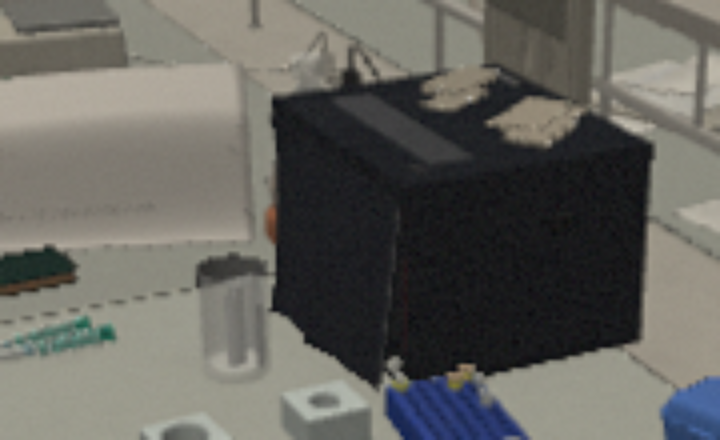

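View pics/sc7.png

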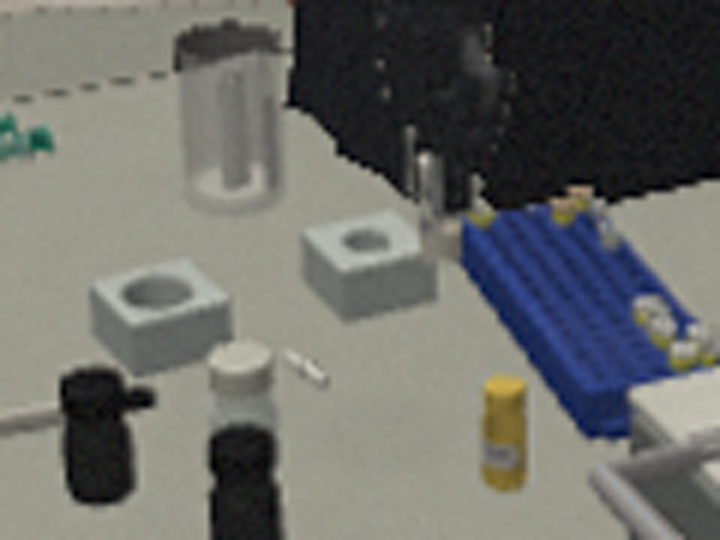

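```bash
python3 - <<'E'
from h import *
c=ctrl.camera("top");s=ctrl.camera("scene")
print(ray(s,295,186,0))
for z in(.18,.2,.22,.24,.26):print(z,ray(s,300.5,137.5,z), proj(c,ray(s,300.5,137.5,z)))
a=cv2.imread("pics/top0.png")[90:210,100:260]
cv2.imwrite("pics/boxt.png",cv2.resize(a,None,fx=5,fy=5))
E
```

```text
[0.6503035  0.34994051 0.        ]
0.18 [0.68288704 0.36783886 0.18      ] [198.16613449 145.08979024]
0.2 [0.65957555 0.31743778 0.2       ] [213.96460624 151.9468078 ]
0.22 [0.63626406 0.2670367  0.22      ] [230.4366907  159.09619377]
0.24 [0.61295257 0.21663562 0.24      ] [247.6264084  166.55705442]
0.26 [0.58964108 0.16623454 0.26      ] [265.58170099 174.35019786]
```

View pics/boxt.png

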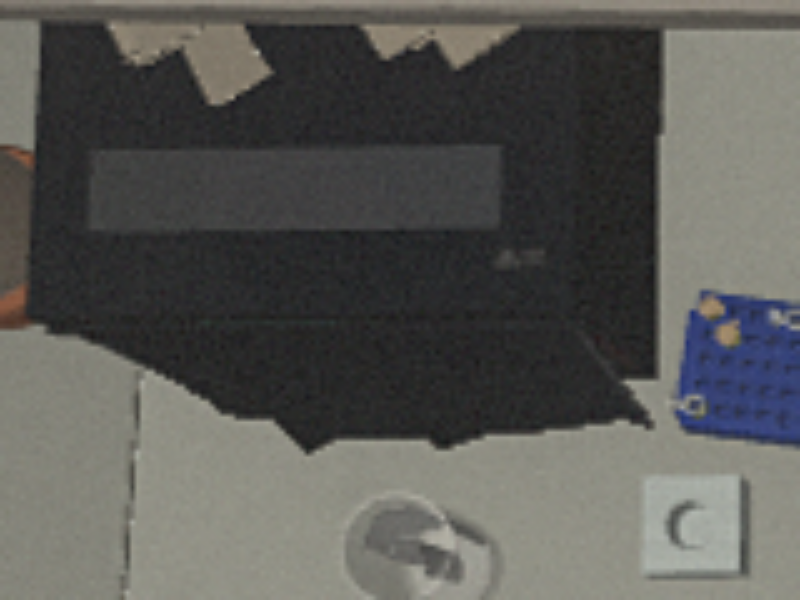

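```bash
python3 -m handwheel '2 20 0 0 0 0;3 25 0 0 0 0;3 25 0 0 0 0;3 25 0 0 0 0;3 25 0 0 0 0;2 20 0 0 0 0;0 0 0 0 0 0'; python3 -m handwheel '0 0 0 0 0 0'
```

```text
t: 7.25
eef_pos: [0.5569, 0.2794, 0.1096]
tcp_rot: [[-0.02, 0.003, 1.0], [-0.003, 1.0, -0.003], [-1.0, -0.003, -0.02]]
wrist_force: [0.2, -0.7, -0.5]
finger_gap: 0.0221
t: 7.35
eef_pos: [0.5559, 0.2791, 0.1081]
tcp_rot: [[-0.023, 0.002, 1.0], [-0.004, 1.0, -0.002], [-1.0, -0.004, -0.023]]
wrist_force: [-1.2, -0.4, -0.5]
finger_gap: 0.0218
```

```bash
python3 -m handwheel '5 3 3 0 -.023 0;0 0 0 0 0 0'; python3 -m handwheel '0 0 0 0 0 0'
```

```text
t: 7.55
eef_pos: [0.5605, 0.2807, 0.1097]
tcp_rot: [[-0.0, 0.003, 1.0], [-0.005, 1.0, -0.003], [-1.0, -0.005, -0.0]]
wrist_force: [-0.5, -0.0, -0.9]
finger_gap: 0.022
t: 7.65
eef_pos: [0.5604, 0.2799, 0.1096]
tcp_rot: [[-0.0, 0.004, 1.0], [-0.005, 1.0, -0.004], [-1.0, -0.005, -0.0]]
wrist_force: [-1.0, -0.4, 0.2]
finger_gap: 0.0221
```

```bash
python3 -m handwheel '6 5.5 -10 .005 0 -.004;0 0 -10 0 0 0;0 0 0 0 0 0'; python3 - <<'E'
from h import *
s=ctrl.camera("scene");o=ctrl.get_obs();print(o["eef_pos"])
x0,y0,x1,y1=250,160,320,220;f=10
sub=cv2.resize(s["color"][y0:y1,x0:x1],None,fx=f,fy=f,interpolation=cv2.INTER_CUBIC)
def circ(c,r,col):
    pts=[(proj(s,[c[0]+r*np.cos(a),c[1]+r*np.sin(a),c[2]])-[x0,y0]+.5)*f-.5 for a in np.linspace(0,6.28,40)]
    cv2.polylines(sub,[np.int32(pts)],True,col,1)
p=o["eef_pos"]
circ([p[0],p[1],p[2]-.031],.012,(0,255,0));circ([.5661,.2856,.034],.0138,(0,0,255))
cv2.imwrite("pics/sc8.png",sub)
E
```

```text
t: 7.95
eef_pos: [0.5674, 0.2847, 0.0883]
tcp_rot: [[0.0, 0.01, 1.0], [0.0, 1.0, -0.01], [-1.0, 0.0, 0.0]]
wrist_force: [0.5, -0.4, -0.6]
finger_gap: 0.0219
[0.56773647 0.28481315 0.08900269]
```

View pics/sc8.png

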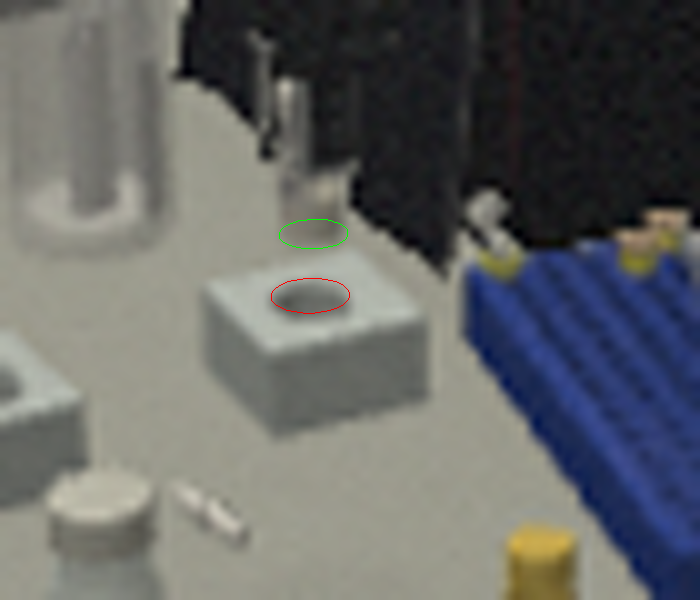

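```bash
python3 -m handwheel '-1.3 0.8 -6 0 0 -.01;0 0 -6 0 0 0;0 0 0 0 0 0';python3 -m handwheel '0 0 0 0 0 0'
```

```text
t: 8.3
eef_pos: [0.5663, 0.2856, 0.0758]
tcp_rot: [[0.001, 0.021, 1.0], [0.0, 1.0, -0.021], [-1.0, 0.0, 0.001]]
wrist_force: [-0.5, 0.6, -0.4]
finger_gap: 0.022
t: 8.4
eef_pos: [0.5661, 0.2856, 0.0756]
tcp_rot: [[0.001, 0.021, 1.0], [0.0, 1.0, -0.021], [-1.0, 0.0, 0.001]]
wrist_force: [-0.5, 0.4, 0.8]
finger_gap: 0.0218
```

```bash
python3 -m handwheel '0 0 -5 0 0 0;0 0 -5 0 0 0;0 0 0 0 0 0';python3 -m handwheel '0 0 -4 0 0 0;0 0 -3 0 0 0;0 0 0 0 0 0'
```

```text
t: 8.7
eef_pos: [0.5664, 0.2858, 0.0653]
tcp_rot: [[0.001, 0.02, 1.0], [0.0, 1.0, -0.02], [-1.0, 0.001, 0.001]]
wrist_force: [0.4, 0.4, -0.4]
finger_gap: 0.022
t: 9.0
eef_pos: [0.5665, 0.2856, 0.0578]
tcp_rot: [[0.002, 0.021, 1.0], [0.0, 1.0, -0.021], [-1.0, 0.0, 0.002]]
wrist_force: [0.3, 0.3, -0.7]
finger_gap: 0.0218
```

```bash
python3 -m handwheel '0 0 -5 0 0 0;0 0 -5 0 0 0;0 0 -2 0 0 0;0 0 0 0 0 0';python3 -m handwheel '0 0 -2 0 0 0;0 0 -2 0 0 0;0 0 0 0 0 0'
```

```text
t: 9.4
eef_pos: [0.5664, 0.2855, 0.0446]
tcp_rot: [[0.001, 0.021, 1.0], [0.0, 1.0, -0.021], [-1.0, 0.0, 0.001]]
wrist_force: [1.1, 0.2, -0.9]
finger_gap: 0.0221
t: 9.7
eef_pos: [0.5667, 0.2856, 0.0404]
tcp_rot: [[0.002, 0.02, 1.0], [0.0, 1.0, -0.02], [-1.0, 0.0, 0.002]]
wrist_force: [-0.3, -0.7, -0.6]
finger_gap: 0.0213
```

```bash
python3 -m handwheel '0 0 -1 0 0 0;0 0 -0.5 0 0 0'; python3 -m handwheel '0 0 0 0 0 0;0 0 0 0 0 0;0 0 0 0 0 0' 45; python3 -m handwheel '0 0 8 0 0 0;0 0 15 0 0 0;0 0 20 0 0 0;0 0 25 0 0 0;0 0 25 0 0 0;0 0 0 0 0 0'; python3 - <<'E'
from h import *
im=ctrl.camera("scene")["color"];a=im[165:240,230:330]
cv2.imwrite(f"pics/sc9.png",cv2.resize(a,None,fx=7,fy=7,interpolation=cv2.INTER_CUBIC))
E
```

```text
t: 9.9
eef_pos: [0.567, 0.2857, 0.0403]
tcp_rot: [[0.002, 0.02, 1.0], [0.0, 1.0, -0.02], [-1.0, 0.0, 0.002]]
wrist_force: [-1.4, -1.0, 1.3]
finger_gap: 0.0218
t: 10.2
eef_pos: [0.5673, 0.2859, 0.0403]
tcp_rot: [[0.003, 0.02, 1.0], [0.001, 1.0, -0.02], [-1.0, 0.001, 0.003]]
wrist_force: [0.6, -0.2, -0.8]
finger_gap: 0.0448
t: 10.8
eef_pos: [0.5672, 0.286, 0.1412]
tcp_rot: [[0.005, 0.02, 1.0], [0.001, 1.0, -0.02], [-1.0, 0.002, 0.005]]
wrist_force: [0.9, -0.6, -0.2]
finger_gap: 0.045
```

View pics/sc9.png

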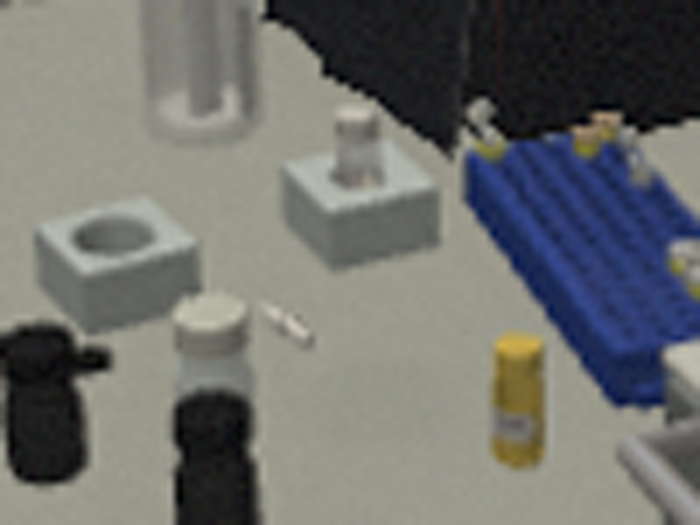

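The picture shows the vial standing in the narrow well (cap at crop (357,125), about 34 mm proud, upright). Now the jar.

```bash
python3 -m handwheel '-15 -18 0 0 .005 .02;-20 -23 0 0 0 0;-20 -23 0 0 0 0;-20 -23 0 0 0 0;-20 -23 0 0 0 0;-20 -23 0 0 0 0;-12 -14 0 0 0 0;0 0 0 0 0 0' 62; python3 -m handwheel '0 0 0 0 0 0'; python3 - <<'E'
from h import *
im=ctrl.camera("top")["color"];a=im[170:290,230:350]
cv2.imwrite(f"pics/t10.png",cv2.resize(a,None,fx=5,fy=5,interpolation=cv2.INTER_CUBIC))
E
```

```text
t: 11.65
eef_pos: [0.4296, 0.1337, 0.1333]
tcp_rot: [[-0.011, -0.002, 1.0], [-0.001, 1.0, 0.002], [-1.0, -0.001, -0.011]]
wrist_force: [-0.2, -0.4, 0.4]
finger_gap: 0.0617
t: 11.75
eef_pos: [0.4295, 0.1337, 0.1331]
tcp_rot: [[-0.011, -0.001, 1.0], [-0.0, 1.0, 0.001], [-1.0, -0.0, -0.011]]
wrist_force: [0.3, -0.1, 0.9]
finger_gap: 0.062
```

View pics/t10.png

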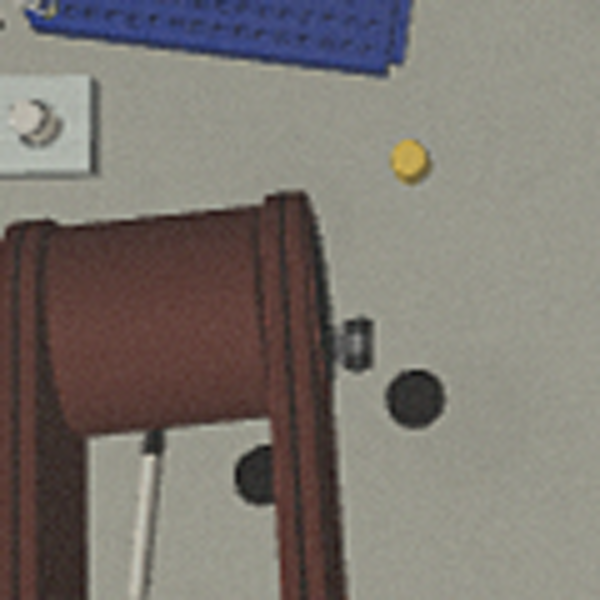

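```bash
python3 -m handwheel '1 -4.7 0 0 -.011 0;0 0 -15 0 0 0;0 0 -18 0 0 0;0 0 -18 0 0 0;0 0 0 0 0 0'; python3 -m handwheel '0 0 0 0 0 0'; python3 - <<'E'
from h import *
s=ctrl.camera("scene");o=ctrl.get_obs();print(o["eef_pos"])
im=s["color"];a=im[165:255,220:320]
cv2.imwrite(f"pics/s11.png",cv2.resize(a,None,fx=6,fy=6,interpolation=cv2.INTER_CUBIC))
E
```

```text
t: 12.3
eef_pos: [0.4344, 0.131, 0.0813]
tcp_rot: [[0.005, -0.005, 1.0], [0.0, 1.0, 0.005], [-1.0, 0.0, 0.005]]
wrist_force: [0.2, 0.6, -0.1]
finger_gap: 0.0621
t: 12.4
eef_pos: [0.4348, 0.1313, 0.0815]
tcp_rot: [[0.005, -0.006, 1.0], [0.0, 1.0, 0.006], [-1.0, -0.0, 0.005]]
wrist_force: [0.0, -0.2, 0.4]
finger_gap: 0.0618
[0.434613   0.13121013 0.08153039]
```

View pics/s11.png

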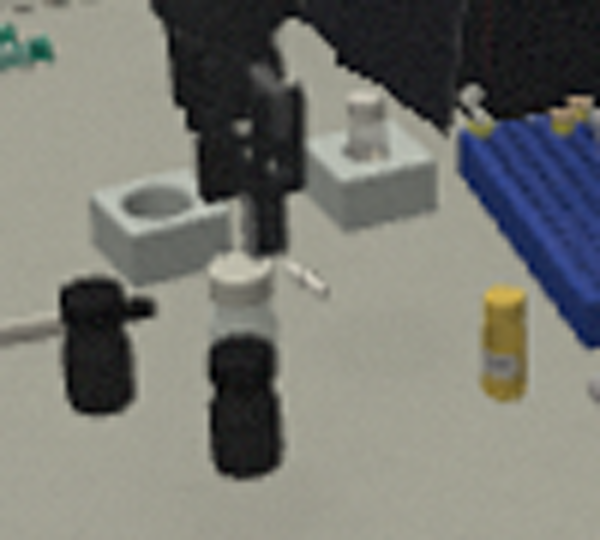

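```bash
python3 -m handwheel '-4 -2 0 0 .005 0;0 0 -10 0 0 0;0 0 -10 0 0 0;0 0 0 0 0 0'; python3 -m handwheel '0 0 0 0 0 0'
```

```text
t: 12.85
eef_pos: [0.4324, 0.1294, 0.0625]
tcp_rot: [[0.004, -0.006, 1.0], [0.001, 1.0, 0.006], [-1.0, 0.001, 0.004]]
wrist_force: [-0.5, -0.1, 0.5]
finger_gap: 0.0619
t: 12.95
eef_pos: [0.4322, 0.1294, 0.0622]
tcp_rot: [[0.004, -0.006, 1.0], [0.001, 1.0, 0.006], [-1.0, 0.0, 0.004]]
wrist_force: [-0.7, 0.9, -0.1]
finger_gap: 0.062
```

```bash
python3 -m handwheel '-1.5 0 -8 0 .004 0;0 0 -8 0 0 0;0 0 -6 0 0 0;0 0 0 0 0 0'; python3 -m handwheel '0 0 0 0 0 0;0 0 0 0 0 0;0 0 0 0 0 0;0 0 0 0 0 0;0 0 0 0 0 0;0 0 0 0 0 0' 15;  python3 - <<'E'
from h import *
s=ctrl.camera("scene")
im=s["color"];a=im[165:255,220:320]
cv2.imwrite(f"pics/s12.png",cv2.resize(a,None,fx=6,fy=6,interpolation=cv2.INTER_CUBIC))
E
```

```text
t: 13.35
eef_pos: [0.4305, 0.1294, 0.0383]
tcp_rot: [[-0.001, -0.006, 1.0], [0.001, 1.0, 0.006], [-1.0, 0.001, -0.001]]
wrist_force: [-0.2, -0.2, -0.6]
finger_gap: 0.0621
t: 13.95
eef_pos: [0.4307, 0.1294, 0.0384]
tcp_rot: [[-0.0, -0.006, 1.0], [0.001, 1.0, 0.006], [-1.0, 0.001, -0.0]]
wrist_force: [-0.1, 0.4, -0.6]
finger_gap: 0.0321
```

View pics/s12.png

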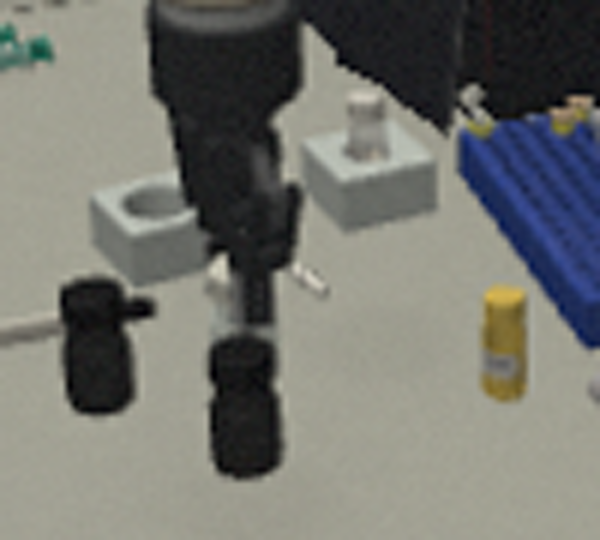

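```bash
python3 -m handwheel '0 0 12 0 0 0;0 0 20 0 0 0;0 0 20 0 0 0;0 0 20 0 0 0;0 0 0 0 0 0'; python3 -m handwheel '0.5 15 2 0 0 0;0.5 25 0 0 0 0;0.5 25 0 0 0 0;0.5 25 0 0 0 0;0.5 25 0 0 0 0;0.5 20 0 0 0 0;0 0 0 0 0 0';python3 -m handwheel '0 0 0 0 0 0'
```

```text
t: 14.5
eef_pos: [0.4298, 0.1293, 0.1151]
tcp_rot: [[-0.001, -0.006, 1.0], [0.0, 1.0, 0.006], [-1.0, 0.0, -0.001]]
wrist_force: [-0.0, -0.8, -0.7]
finger_gap: 0.0317
t: 15.2
eef_pos: [0.4317, 0.2681, 0.1155]
tcp_rot: [[-0.001, -0.003, 1.0], [-0.0, 1.0, 0.003], [-1.0, -0.0, -0.001]]
wrist_force: [0.2, 0.5, -1.6]
finger_gap: 0.0318
t: 15.3
eef_pos: [0.4311, 0.2679, 0.1147]
tcp_rot: [[-0.002, -0.004, 1.0], [-0.001, 1.0, 0.004], [-1.0, -0.001, -0.002]]
wrist_force: [0.3, 0.3, 0.0]
finger_gap: 0.0316
```

```bash
python3 -m handwheel '3.8 8.9 0 0 -.002 0;0 0 -10 0 0 0;0 0 -10 0 0 0;0 0 0 0 0 0'; python3 - <<'E'
from h import *
s=ctrl.camera("scene");o=ctrl.get_obs();print(o["eef_pos"])
x0,y0,x1,y1=220,165,290,225;f=10
sub=cv2.resize(s["color"][y0:y1,x0:x1],None,fx=f,fy=f,interpolation=cv2.INTER_CUBIC)
def circ(c,r,col):
    pts=[(proj(s,[c[0]+r*np.cos(a),c[1]+r*np.sin(a),c[2]])-[x0,y0]+.5)*f-.5 for a in np.linspace(0,6.28,40)]
    cv2.polylines(sub,[np.int32(pts)],True,col,1)
p=o["eef_pos"]
circ([p[0],p[1],p[2]-.0333],.018,(0,255,0));circ([.4349,.2768,.034],.020,(0,0,255))
cv2.imwrite("pics/s13.png",sub)
E
```

```text
t: 15.7
eef_pos: [0.4349, 0.2752, 0.092]
tcp_rot: [[-0.001, -0.002, 1.0], [-0.002, 1.0, 0.002], [-1.0, -0.002, -0.001]]
wrist_force: [-0.1, -1.1, -1.1]
finger_gap: 0.0315
[0.43510456 0.27524812 0.0925748 ]
```

View pics/s13.png

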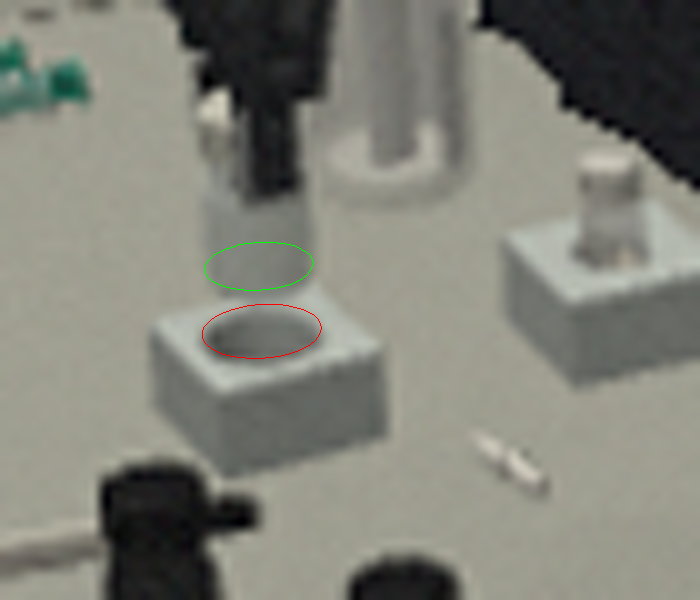

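```bash
python3 -m handwheel '0 1.6 -8 0 0 0;0 0 -5 0 0 0;0 0 0 0 0 0'; python3 -m handwheel '0 0 0 0 0 0'
```

```text
t: 16.05
eef_pos: [0.4353, 0.2764, 0.0784]
tcp_rot: [[-0.001, -0.001, 1.0], [-0.002, 1.0, 0.001], [-1.0, -0.002, -0.001]]
wrist_force: [0.5, -0.7, -1.1]
finger_gap: 0.0318
t: 16.15
eef_pos: [0.4352, 0.2763, 0.0783]
tcp_rot: [[-0.001, -0.001, 1.0], [-0.002, 1.0, 0.001], [-1.0, -0.002, -0.001]]
wrist_force: [0.1, 0.2, 0.8]
finger_gap: 0.0321
```

```bash
python3 -m handwheel '0 0.4 -5 0 0 0;0 0 -5 0 0 0;0 0 -4 0 0 0;0 0 0 0 0 0'; python3 -m handwheel '0 0 -4 0 0 0;0 0 -4 0 0 0;0 0 -2 0 0 0;0 0 0 0 0 0'
```

```text
t: 16.55
eef_pos: [0.4355, 0.2769, 0.0635]
tcp_rot: [[0.0, -0.001, 1.0], [-0.002, 1.0, 0.001], [-1.0, -0.002, 0.0]]
wrist_force: [0.4, -0.9, -1.5]
finger_gap: 0.0316
t: 16.95
eef_pos: [0.4355, 0.277, 0.0526]
tcp_rot: [[0.0, -0.001, 1.0], [-0.002, 1.0, 0.001], [-1.0, -0.002, 0.0]]
wrist_force: [-0.4, 0.4, -0.2]
finger_gap: 0.0319
```

```bash
python3 -m handwheel '0 0 -2 0 0 0;0 0 -2 0 0 0;0 0 -1 0 0 0;0 0 0 0 0 0';  python3 -m handwheel '0 0 0 0 0 0;0 0 0 0 0 0;0 0 0 0 0 0' 62; python3 -m handwheel '0 0 8 0 0 0;0 0 15 0 0 0;0 0 20 0 0 0;0 0 25 0 0 0;0 0 25 0 0 0;0 0 25 0 0 0;0 0 0 0 0 0'; python3 - <<'E'
from h import *
im=ctrl.camera("scene")["color"];a=im[165:240,220:320]
cv2.imwrite(f"pics/s14.png",cv2.resize(a,None,fx=7,fy=7,interpolation=cv2.INTER_CUBIC))
E
```

```text
t: 17.35
eef_pos: [0.4363, 0.2771, 0.0483]
tcp_rot: [[0.001, -0.001, 1.0], [-0.002, 1.0, 0.001], [-1.0, -0.002, 0.001]]
wrist_force: [-0.7, 0.1, -1.0]
finger_gap: 0.0317
t: 17.65
eef_pos: [0.4367, 0.2773, 0.0486]
tcp_rot: [[0.002, -0.001, 1.0], [-0.001, 1.0, 0.001], [-1.0, -0.001, 0.002]]
wrist_force: [0.0, -0.1, 0.1]
finger_gap: 0.0621
t: 18.35
eef_pos: [0.4356, 0.277, 0.1735]
tcp_rot: [[0.002, -0.001, 1.0], [-0.001, 1.0, 0.001], [-1.0, -0.001, 0.002]]
wrist_force: [0.5, -0.0, 0.1]
finger_gap: 0.0619
```

View pics/s14.png

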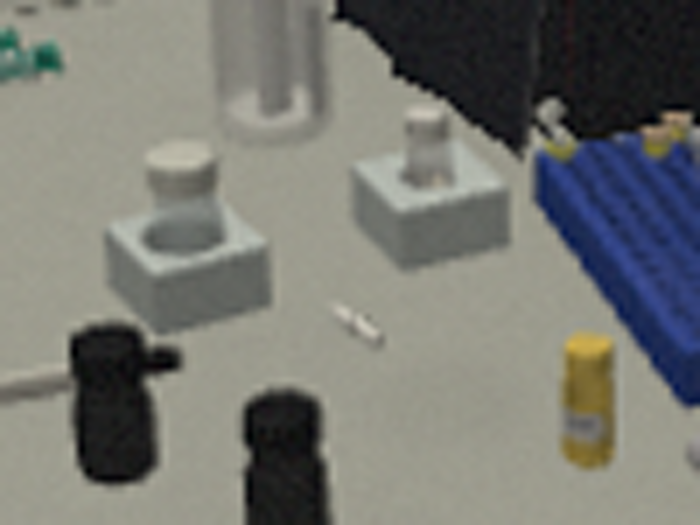

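The vial and jar both look seated, the jar lid at crop (182,160). Next I check that numerically and measure the lid bar.

```bash
python3 - <<'E'
from h import *
s=ctrl.camera("scene");c=ctrl.camera("top")
p=proj(s,[.4355,.277,.076]);print("jar top pred crop",(p-[220,165]+.5)*7-.5)
p=proj(s,[.5665,.2857,.068]);print("vial top pred crop",(p-[220,165]+.5)*7-.5)
im=cv2.imread("pics/top0.png")
f=lambda u,v:((u+.5)/4.5-.5+340,(v+.5)/4.5-.5+110)
L=ray(c,*f(165,471),.122);R=ray(c,*f(358,478),.122);print("bar ends",L,R,"len",np.linalg.norm(L-R),"yaw",np.arctan2(-(L-R)[0],(L-R)[1]), "mid",(L+R)/2)
# column profile of bar
sub=im[205:225,376:420].astype(int)
# bar darker/purple: measure
us=[];vs=[]
for u in range(382,416):
    col=im[207:225,u].astype(float); d=np.clip(140-col[:,1],0,None); d=d*(d>8)
    if d.sum()>0: us.append(u);vs.append((d*np.arange(207,225)).sum()/d.sum())
A=np.polyfit(us,vs,1);print(A,np.std(np.polyval(A,us)-vs))
print(np.round(ray(c,377.5,np.polyval(A,377.5),.12),4),np.round(ray(c,418.5,np.polyval(A,418.5),.12),4))
# lid corners at z~.115
for q in((78,100),(455,112),(68,400),(452,410)):print(q,np.round(ray(c,*f(*q),.12),4))
E
```

```text
jar top pred crop [178.39338018 153.11580164]
vial top pred crop [425.79926676 110.30118268]
bar ends [ 0.50387497 -0.13009292  0.122     ] [ 0.50141847 -0.25073479  0.122     ] len 0.12066687135277901 yaw -0.02035908223675141 mid [ 0.50264672 -0.19041386  0.122     ]
[2.30272113e-02 2.05266442e+02] 0.5035685240631208
[ 0.505  -0.1338  0.12  ] [ 0.5042 -0.2493  0.12  ]
(78, 100) [ 0.7428 -0.0739  0.12  ]
(455, 112) [ 0.7379 -0.3154  0.12  ]
(68, 400) [ 0.5481 -0.069   0.12  ]
(452, 410) [ 0.5455 -0.3105  0.12  ]
```

```bash
python3 - <<'E'
from h import *
s=ctrl.camera("scene");c=ctrl.camera("top")
for z in(.35,.4,.45,.5,.55,.6):
    print(z,[ (np.round(ray(c,u,94,z)[:2],3),np.round(proj(s,ray(c,u,94,z)))) for u in(250,400,500)])
im=cv2.imread("pics/scene0.png");f=5
x0,y0=300,205
sub=cv2.resize(im[y0:y0+90,x0:x0+150],None,fx=f,fy=f,interpolation=cv2.INTER_CUBIC)
yaw=-.022;e=np.array([-np.sin(yaw),np.cos(yaw),0]);m=np.array([.5035,-.1905,.12])
for k in(-.055,.055):
    q=(proj(s,m+k*e)-[x0,y0]+.5)*f-.5;cv2.circle(sub,(int(q[0]),int(q[1])),4,(0,0,255),1);print(q)
    q=(proj(s,m+k*e+.2488*np.array([np.cos(yaw),np.sin(yaw),0])-[0,0,.01])-[x0,y0]+.5)*f-.5;cv2.circle(sub,(int(q[0]),int(q[1])),4,(0,255,0),1)
cv2.imwrite("pics/bar.png",sub)
E
```

```text
0.35 [(array([0.767, 0.196]), array([347., 100.])), (array([ 0.77 , -0.159]), array([417., 133.])), (array([ 0.773, -0.392]), array([487., 165.]))]
0.4 [(array([0.748, 0.186]), array([344.,  85.])), (array([ 0.751, -0.15 ]), array([411., 114.])), (array([ 0.754, -0.371]), array([477., 142.]))]
0.45 [(array([0.729, 0.176]), array([340.,  70.])), (array([ 0.732, -0.141]), array([405.,  94.])), (array([ 0.734, -0.351]), array([467., 117.]))]
0.5 [(array([0.71 , 0.166]), array([337.,  54.])), (array([ 0.713, -0.133]), array([399.,  73.])), (array([ 0.715, -0.33 ]), array([457.,  92.]))]
0.55 [(array([0.691, 0.156]), array([334.,  36.])), (array([ 0.694, -0.124]), array([392.,  52.])), (array([ 0.696, -0.309]), array([446.,  66.]))]
0.6 [(array([0.672, 0.146]), array([330.,  18.])), (array([ 0.675, -0.115]), array([385.,  29.])), (array([ 0.677, -0.288]), array([435.,  39.]))]
[202.28908072 228.9165611 ]
[102.87837425 120.6776641 ]
```

View pics/bar.png

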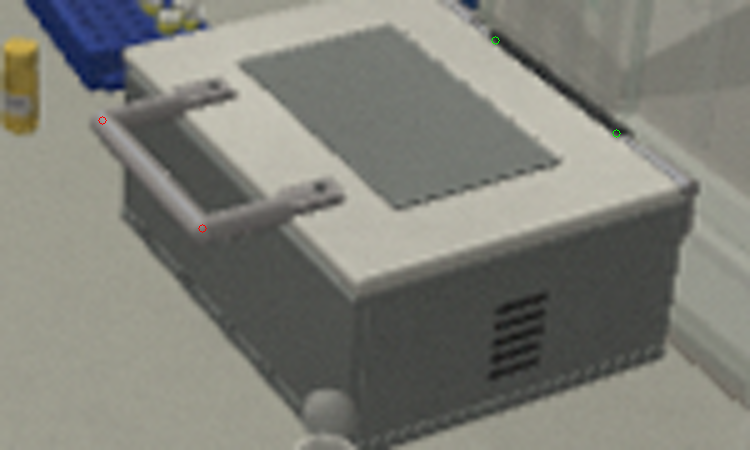

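```bash
python3 -m handwheel '2 -15 4 0 0 -.1;3 -29 3 0 0 -.1;3 -29 3 0 0 -.1;3 -29 3 0 0 -.1;3 -29 3 0 0 -.1;3 -29 3 0 0 -.1;3 -29 3 0 0 -.1;3 -29 3 0 0 -.1' 34; python3 -m handwheel '3 -29 3 0 0 -.1;3 -29 3 0 0 -.1;3 -29 3 0 0 -.1;3 -29 3 0 0 -.1;3 -29 3 0 0 -.1;3 -29 0 0 0 -.1;3 -29 0 0 0 -.1;0 0 0 0 0 0'
```

```text
t: 19.4
eef_pos: [0.4472, 0.0518, 0.181]
tcp_rot: [[-0.03, 0.733, 0.68], [0.007, 0.68, -0.733], [-1.0, -0.017, -0.025]]
wrist_force: [1.0, 0.1, 0.4]
finger_gap: 0.034
t: 20.2
eef_pos: [0.462, -0.161, 0.1859]
tcp_rot: [[-0.032, 0.999, 0.011], [0.035, 0.012, -0.999], [-0.999, -0.032, -0.036]]
wrist_force: [-0.3, 0.8, 0.1]
finger_gap: 0.034
```

```bash
python3 -m handwheel '0 0 0 0 0 0'
```

```text
t: 20.3
eef_pos: [0.4611, -0.161, 0.1845]
tcp_rot: [[-0.035, 0.999, 0.01], [0.037, 0.012, -0.999], [-0.999, -0.034, -0.037]]
wrist_force: [-1.0, 0.5, -0.4]
finger_gap: 0.034
```

```bash
cat > g.py <<'E'
from h import *
from scipy.spatial.transform import Rotation as Ro
yaw=-.022;a=.40
d=np.array([np.cos(yaw),np.sin(yaw),0]);e=np.array([-np.sin(yaw),np.cos(yaw),0]);z=np.array([0,0,1.])
bar0=np.array([.5035,-.1905,.12]);hinge=bar0+.2488*d-.01*z
def Rt(a=a):
    X=np.sin(a)*d-np.cos(a)*z;Y=np.cos(a)*d+np.sin(a)*z;return np.c_[X,Y,np.cross(X,Y)]
def bar(th): 
    t=np.radians(th)+np.arctan2(.01,.2488);return hinge-.249*np.cos(t)*d+.249*np.sin(t)*z
def rem(p,R,o):
    dr=Ro.from_matrix(R@o["tcp_rot"].T).as_rotvec()
    return np.round((p-o["eef_pos"])*1000,1),np.round(dr,3)
E
python3 - <<'E'
from g import *
o=ctrl.get_obs();R=Rt();print(rem(bar(0)+R[:,0]*(.019-.075),R,o),o["qpos"])
E
```

```text
(array([ 20.6, -29. , -12.9]), array([-0.039, -0.434, -0.04 ])) [-0.50827861 -0.0328483   1.88908292  0.01596168  1.33367577 -0.52347479]
```

```bash
python3 -m handwheel '3 -6 0 -.008 -.087 -.008;5 -6 0 -.008 -.087 -.008;5 -6 -4 -.008 -.087 -.008;5 -6 -4 -.008 -.087 -.008;3 -5 -4 -.007 -.087 -.008;0 0 0 0 0 0'; python3 -m handwheel '0 0 0 0 0 0'; python3 - <<'E'
from g import *
o=ctrl.get_obs();R=Rt();print(rem(bar(0)+R[:,0]*(.019-.075),R,o),o["qpos"])
E
```

```text
t: 20.9
eef_pos: [0.4812, -0.1827, 0.1664]
tcp_rot: [[0.397, 0.918, -0.01], [-0.002, -0.01, -1.0], [-0.918, 0.397, -0.002]]
wrist_force: [-0.4, 0.5, -0.5]
finger_gap: 0.0336
t: 21.0
eef_pos: [0.4808, -0.1819, 0.1662]
tcp_rot: [[0.395, 0.918, -0.009], [-0.001, -0.009, -1.0], [-0.919, 0.395, -0.002]]
wrist_force: [0.3, -0.1, 0.1]
finger_gap: 0.0339
(array([ 0.9, -8.2,  5.3]), array([-0.002,  0.007, -0.013])) [-0.68098055 -0.27744748  2.19220308  0.31502172  0.92770849 -0.82351677]
```

```bash
python3 -m handwheel '1 -8.5 5 0 .007 -.013;0 0 0 0 0 0'; python3 -m handwheel '0 0 0 0 0 0'; python3 - <<'E'
from g import *
o=ctrl.get_obs();R=Rt();print(rem(bar(0)+R[:,0]*(.019-.075),R,o))
for n,q in(("scene",(300,180)),("top",(360,120))):
  im=ctrl.camera(n)["color"][q[1]:q[1]+120,q[0]:q[0]+150];cv2.imwrite(f"pics/{n}15.png",cv2.resize(im,None,fx=5,fy=5,interpolation=cv2.INTER_CUBIC))
E
```

```text
t: 21.2
eef_pos: [0.4827, -0.19, 0.1724]
tcp_rot: [[0.386, 0.922, -0.02], [-0.006, -0.019, -1.0], [-0.922, 0.386, -0.002]]
wrist_force: [-0.0, 0.0, -0.2]
finger_gap: 0.0339
t: 21.3
eef_pos: [0.4833, -0.1901, 0.173]
tcp_rot: [[0.386, 0.922, -0.019], [-0.006, -0.019, -1.0], [-0.922, 0.386, -0.002]]
wrist_force: [-0.9, -0.8, -0.4]
finger_gap: 0.0341
(array([-1.6,  0.1, -1.4]), array([-0.002, -0.003, -0.003]))
```

View pics/scene15.png

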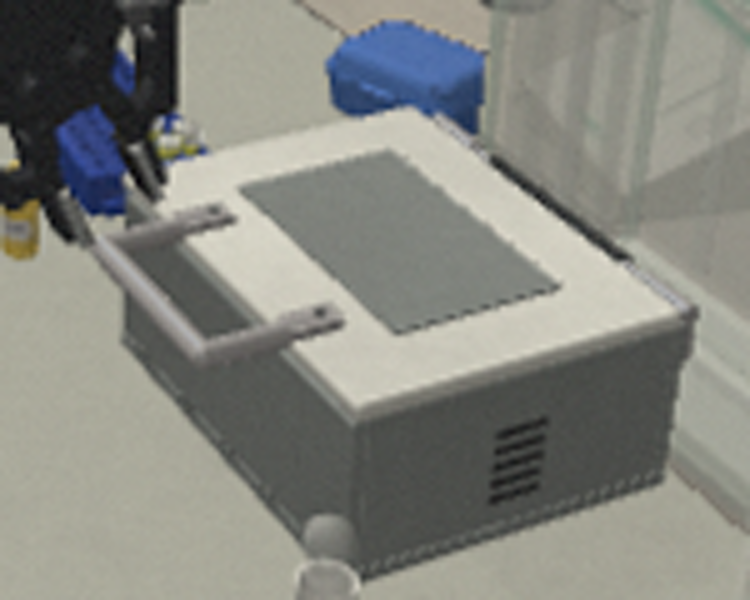

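View pics/top15.png

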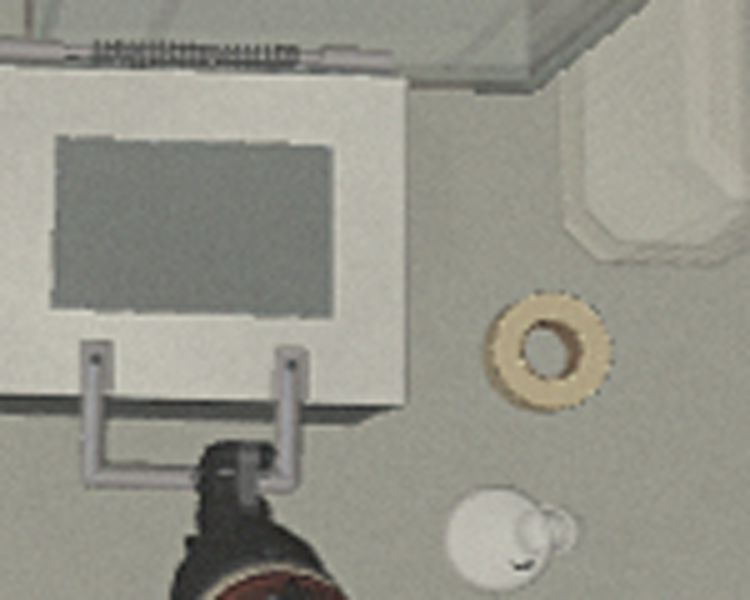

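```bash
python3 - <<'E'
from g import *
o=ctrl.get_obs()
for n,q in(("scene",(300,180)),("top",(360,120))):
  c=ctrl.camera(n)
  for k in(0,.019,.07):
    for w in (-.024,.024): print(n,k,w,(proj(c,o["eef_pos"]-k*o["tcp_rot"][:,0]+w*o["tcp_rot"][:,1])-q)*5)
E
```

```text
scene 0 -0.024 [ 73.82399607 240.00966132]
scene 0 0.024 [155.48200519 187.99371428]
scene 0.019 -0.024 [ 60.36941548 212.36188827]
scene 0.019 0.024 [142.97551904 160.01272414]
scene 0.07 -0.024 [ 22.82293051 135.20774081]
scene 0.07 0.024 [108.08502708  81.95158851]
top 0 -0.024 [200.63045348 545.35494487]
top 0 0.024 [207.93689394 461.18027498]
top 0.019 -0.024 [206.16548463 557.68275306]
top 0.019 0.024 [213.66025488 472.2635321 ]
top 0.07 -0.024 [221.95971435 592.86019458]
top 0.07 0.024 [230.00421214 503.91351587]
```

```bash
python3 -m handwheel '4.5 0 -12 0 0 0;4.5 0 -12 0 0 0;5 0 -12 0 0 0;0 0 0 0 0 0'; python3 -m handwheel '0 0 0 0 0 0'; python3 - <<'E'
from g import *
o=ctrl.get_obs();R=Rt();print(rem(bar(0)+R[:,0]*.019,R,o))
E
```

```text
t: 21.9
eef_pos: [0.4975, -0.1901, 0.1359]
tcp_rot: [[0.387, 0.922, -0.02], [-0.006, -0.019, -1.0], [-0.922, 0.387, -0.001]]
wrist_force: [-0.8, 0.6, 0.1]
finger_gap: 0.0341
t: 22.0
eef_pos: [0.4974, -0.19, 0.1359]
tcp_rot: [[0.386, 0.922, -0.019], [-0.006, -0.019, -1.0], [-0.922, 0.386, -0.002]]
wrist_force: [0.6, 0.0, 0.0]
finger_gap: 0.0342
(array([ 13.5,  -0.7, -33.4]), array([-0.002, -0.003, -0.003]))
```

```bash
python3 -m handwheel '4.5 0 -11 0 0 0;4.5 0 -11 0 0 0;4.5 -.5 -11 0 0 0;0 0 0 0 0 0'; python3 - <<'E'
from g import *
o=ctrl.get_obs();R=Rt();print(rem(bar(0)+R[:,0]*.019,R,o))
im=ctrl.camera("scene")["color"][200:270,300:390];cv2.imwrite(f"pics/s16.png",cv2.resize(im,None,fx=8,fy=8,interpolation=cv2.INTER_CUBIC))
E
```

```text
t: 22.4
eef_pos: [0.5123, -0.1912, 0.102]
tcp_rot: [[0.388, 0.921, -0.02], [-0.008, -0.018, -1.0], [-0.922, 0.388, -0.0]]
wrist_force: [-0.6, -0.5, -0.2]
finger_gap: 0.034
(array([-1.4,  0.5,  0.5]), array([-0.   , -0.001, -0.002]))
```

View pics/s16.png

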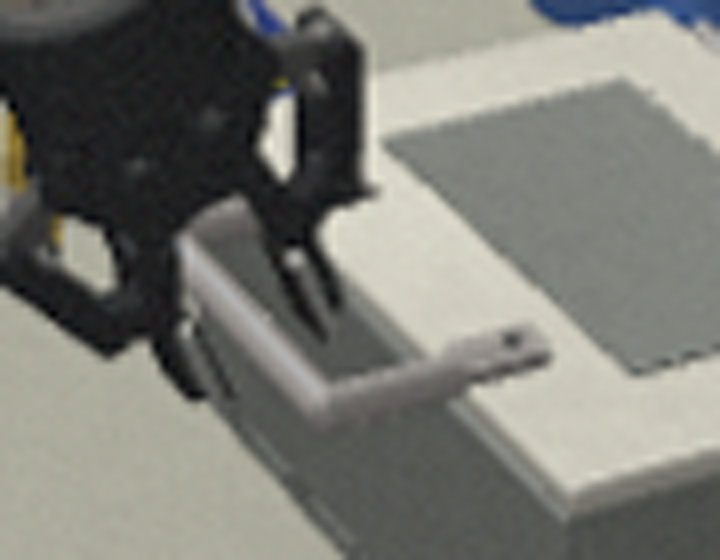

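The bar (crop (250,310)) lies between the two fingers: front tip (190,385), rear tip (320,330). I close now.

```bash
python3 -m handwheel '0 0 0 0 0 0;0 0 0 0 0 0;0 0 0 0 0 0;0 0 0 0 0 0;0 0 0 0 0 0;0 0 0 0 0 0' 5; python3 - <<'E'
from g import *
o=ctrl.get_obs();R=Rt();print(rem(bar(0)+R[:,0]*.019,R,o),o["wrist_force"])
E
```

```text
t: 23.05
eef_pos: [0.5108, -0.1912, 0.1024]
tcp_rot: [[0.386, 0.922, -0.018], [-0.008, -0.017, -1.0], [-0.923, 0.386, 0.001]]
wrist_force: [1.7, 0.1, -2.9]
finger_gap: 0.0124
(array([0.1, 0.6, 0.1]), array([ 0.001, -0.004, -0.004])) [ 1.72209965  0.13627902 -2.93807953]
```

```bash
cat >> g.py <<'E'
def lidang(o):
    p=o["eef_pos"]-.019*o["tcp_rot"][:,0]-hinge
    x=-(p@d);return np.degrees(np.arctan2(p[2],x)-np.arctan2(.01,.2488)),np.hypot(x,p[2])
def plan(t0,t1,n):
    q=[bar(t) for t in np.linspace(t0,t1,n+1)];return np.round(np.diff(q,axis=0)*1000,1)
E
python3 - <<'E'
from g import *
print(lidang(ctrl.get_obs()));print(plan(0,20,8))
E
```

```text
(np.float64(-0.005284989325165417), np.float64(0.24899264861831588))
[[ 0.7 -0.  10.8]
 [ 1.1 -0.  10.8]
 [ 1.6 -0.  10.7]
 [ 2.1 -0.  10.7]
 [ 2.5 -0.1 10.6]
 [ 3.  -0.1 10.4]
 [ 3.5 -0.1 10.3]
 [ 3.9 -0.1 10.1]]
```

```bash
python3 -m handwheel '0.5 0 6 0 0 0;1 0 9 0 0 0;1.5 0 10 0 0 0;2 0 10 0 0 0;2.5 0 10 0 0 0;0 0 0 0 0 0'; python3 - <<'E'
from g import *
o=ctrl.get_obs();print(lidang(o));t=lidang(o)[0];print(rem(o["eef_pos"],Rt(),o)[1],rem(bar(t)+.019*o["tcp_rot"][:,0],Rt(),o)[0]);print(plan(t,t+20,8))
E
```

```text
t: 23.65
eef_pos: [0.5167, -0.1914, 0.1505]
tcp_rot: [[0.381, 0.924, -0.018], [-0.008, -0.016, -1.0], [-0.925, 0.381, 0.001]]
wrist_force: [-2.0, -0.3, -1.5]
finger_gap: 0.0122
(np.float64(11.135298764666878), np.float64(0.24968642794490184))
[ 0.001 -0.009 -0.004] [ 0.7  0.6 -0.2]
[[ 2.8 -0.1 10.5]
 [ 3.2 -0.1 10.4]
 [ 3.7 -0.1 10.2]
 [ 4.1 -0.1 10.1]
 [ 4.5 -0.1  9.9]
 [ 5.  -0.1  9.7]
 [ 5.4 -0.1  9.4]
 [ 5.8 -0.1  9.2]]
```

```bash
python3 -m handwheel '2.8 0 10 0 -.004 0;3.2 0 10 0 -.004 -.002;3.7 0 10 0 0 0;4.1 0 10 0 0 0;4.5 0 10 0 0 0;5 0 9.5 0 0 0;0 0 0 0 0 0'; python3 - <<'E'
from g import *
o=ctrl.get_obs();print(lidang(o));t=lidang(o)[0];print(rem(o["eef_pos"],Rt(),o)[1],rem(bar(t)+.019*o["tcp_rot"][:,0],Rt(),o)[0]);print(plan(t,t+20,8),o["qpos"])
E
```

```text
t: 24.35
eef_pos: [0.542, -0.1918, 0.218]
tcp_rot: [[0.389, 0.921, -0.019], [-0.01, -0.017, -1.0], [-0.921, 0.389, 0.003]]
wrist_force: [-0.9, -1.4, -2.3]
finger_gap: 0.0115
(np.float64(27.66838927754558), np.float64(0.2512743764026746))
[ 0.003 -0.    -0.003] [ 2.   0.4 -1.1]
[[ 5.6 -0.1  9.3]
 [ 6.  -0.1  9. ]
 [ 6.4 -0.1  8.8]
 [ 6.8 -0.1  8.5]
 [ 7.2 -0.2  8.2]
 [ 7.5 -0.2  7.9]
 [ 7.8 -0.2  7.5]
 [ 8.2 -0.2  7.2]] [-0.60332765 -0.16998742  2.00025597  0.25766244  0.98673457 -0.69185437]
```

```bash
python3 -m handwheel '6.2 0 9 0 0 0;6.5 0 9 0 0 0;7 0 8.5 0 0 0;7.3 0 8.3 0 0 0;7.5 0 8 0 0 0;0 0 0 0 0 0'; python3 - <<'E'
from g import *
o=ctrl.get_obs();print(lidang(o));t=lidang(o)[0];print(rem(o["eef_pos"],Rt(),o)[1],rem(bar(t)+.019*o["tcp_rot"][:,0],Rt(),o)[0]);print(plan(t,54,5),o["qpos"])
c=ctrl.camera("scene");cv2.imwrite("pics/s17.png",c["color"][60:330,220:580])
E
```

```text
t: 24.95
eef_pos: [0.5727, -0.1923, 0.2631]
tcp_rot: [[0.378, 0.926, -0.017], [-0.01, -0.015, -1.0], [-0.926, 0.378, 0.004]]
wrist_force: [0.5, -1.6, -2.4]
finger_gap: 0.0118
(np.float64(40.12446454702452), np.float64(0.25296910374668885))
[ 0.004 -0.013 -0.005] [ 2.9  0.2 -2.7]
[[ 8.3 -0.2  8.7]
 [ 8.8 -0.2  8.3]
 [ 9.1 -0.2  7.9]
 [ 9.5 -0.2  7.4]
 [ 9.9 -0.2  6.9]] [-0.5628971  -0.12579024  1.87209301  0.22193675  1.06838392 -0.62141327]
```

View pics/s17.png

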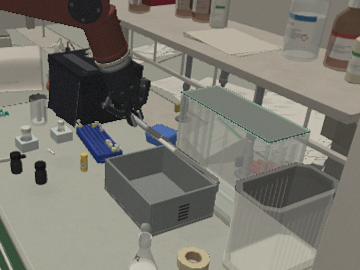

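```bash
cat >> g.py <<'E'
def la2(o):
    X=o["tcp_rot"][:,0];best=None
    for s in np.arange(.004,.034,.0002):
        p=o["eef_pos"]-s*X-hinge;x=-(p@d);r=abs(np.hypot(x,p[2])-.249)
        if best is None or r<best[0]:best=(r,s,np.degrees(np.arctan2(p[2],x))-2.302)
    return best
E
python3 - <<'E'
from g import *
o=ctrl.get_obs();print(la2(o))
s=ctrl.camera("scene");im=s["color"];x0,y0=310,140;f=8
sub=cv2.resize(im[y0:y0+75,x0:x0+95],None,fx=f,fy=f,interpolation=cv2.INTER_CUBIC)
for th,col in((36,(255,0,0)),(40,(0,255,0)),(44,(0,0,255))):
  for k in(-.055,.055):
    q=(proj(s,bar(th)+k*e)-[x0,y0]+.5)*f-.5;cv2.circle(sub,(int(q[0]),int(q[1])),4,col,1)
cv2.imwrite("pics/s18.png",sub)
E
```

```text
(np.float64(5.819228205022897e-05), np.float64(0.014599999999999981), np.float64(39.43779433187935))
```

View pics/s18.png

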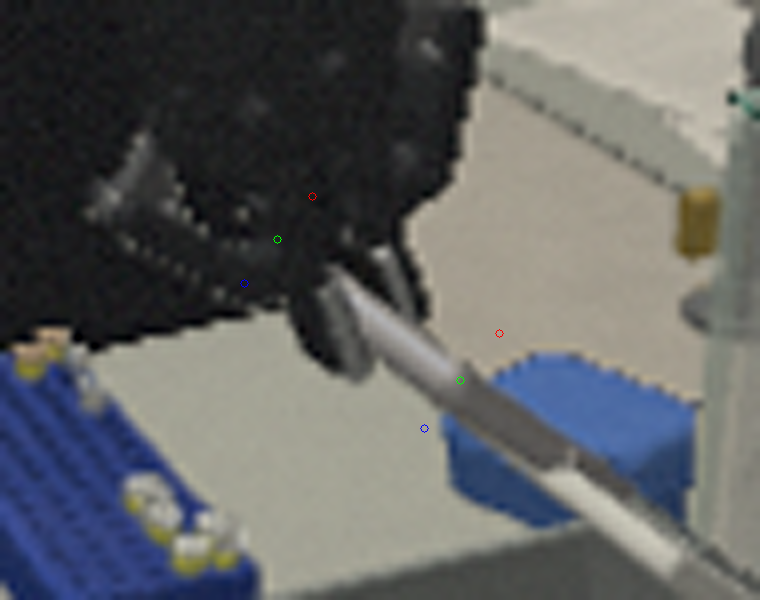

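```bash
python3 - <<'E'
from g import *
o=ctrl.get_obs();X=Rt()[:,0];
print(rem(bar(39.4)+.019*X,Rt(),o));
for t in (43,46,49,51,53.5):print(t,np.round((bar(t)+.019*X)*1000,1), np.round((bar(t)-bar(39.4))*1000,1))
E
```

```text
(array([ 2.3,  0.2, -3.4]), array([ 0.004, -0.015, -0.005]))
43 [ 584.5 -192.3  269.5] [10.8 -0.2 11.3]
46 [ 594.  -192.5  278.4] [20.3 -0.4 20.3]
49 [ 604.  -192.7  286.8] [30.2 -0.7 28.7]
51 [ 610.9 -192.9  292.1] [37.1 -0.8 34. ]
53.5 [ 619.7 -193.1  298.4] [45.9 -1.  40.3]
```

```bash
python3 -m handwheel '2 0 -3 0 -.013 -.005;5 0 4.5 0 0 0;5 0 4.5 0 0 0;5 0 4.5 0 0 0;5 0 4 0 0 0;0 0 0 0 0 0'; python3 - <<'E'
from g import *
o=ctrl.get_obs();print(la2(o),lidang(o));X=Rt()[:,0]
print([rem(bar(t)+.019*X,Rt(),o) for t in(51,53.5)])
E
```

```text
t: 25.65
eef_pos: [0.5871, -0.1926, 0.2782]
tcp_rot: [[0.377, 0.926, -0.02], [-0.012, -0.017, -1.0], [-0.926, 0.377, 0.005]]
wrist_force: [-1.8, -2.5, -0.5]
finger_gap: 0.0118
(np.float64(2.188708311817722e-05), np.float64(0.014199999999999983), np.float64(44.45923537457332)) (np.float64(44.850328811352846), np.float64(0.2534619320356122))
[(array([23.8, -0.3, 13.9]), array([ 0.005, -0.014, -0.002])), (array([32.7, -0.5, 20.2]), array([ 0.005, -0.014, -0.002]))]
```

```bash
python3 -m handwheel '3 0 0 0 -.01 0;4 0 2 0 -.005 0;4 0 2.5 0 0 0;4 0 2.5 0 0 0;4 0 3 0 0 0;0 0 0 0 0 0'; python3 - <<'E'
from g import *
o=ctrl.get_obs();print(la2(o),lidang(o));X=Rt()[:,0]
print([rem(bar(t)+.019*X,Rt(),o) for t in(51,53.5)])
E
```

```text
t: 26.25
eef_pos: [0.6044, -0.193, 0.2928]
tcp_rot: [[0.392, 0.92, -0.019], [-0.015, -0.015, -1.0], [-0.92, 0.393, 0.008]]
wrist_force: [-3.3, 0.3, 4.7]
finger_gap: 0.0118
(np.float64(1.6445906221490558e-05), np.float64(0.014399999999999982), np.float64(49.62534737297256)) (np.float64(49.89405485593736), np.float64(0.2534304711439445))
[(array([ 6.5,  0.1, -0.6]), array([ 0.008,  0.003, -0.003])), (array([15.3, -0.1,  5.7]), array([ 0.008,  0.003, -0.003]))]
```

```bash
python3 -m handwheel '4 0 1.5 0 0 0;4 0 1.5 0 0 0;4 0 2 0 0 0;0 0 0 0 0 0'; python3 - <<'E'
from g import *
o=ctrl.get_obs();print(la2(o),lidang(o));X=Rt()[:,0]
print([rem(bar(t)+.019*X,Rt(),o) for t in(41,53.5)],o["wrist_force"])
s=ctrl.camera("scene");im=s["color"];x0,y0=310,130;f=8
sub=cv2.resize(im[y0:y0+75,x0:x0+95],None,fx=f,fy=f,interpolation=cv2.INTER_CUBIC)
for th,col in((50,(255,0,0)),(53,(0,255,0)),(56,(0,0,255))):
  for k in(-.055,.055):
    q=(proj(s,bar(th)+k*e)-[x0,y0]+.5)*f-.5;cv2.circle(sub,(int(q[0]),int(q[1])),4,col,1)
cv2.imwrite("pics/s19.png",sub)
E
```

```text
t: 26.65
eef_pos: [0.6165, -0.1932, 0.3022]
tcp_rot: [[0.397, 0.918, -0.019], [-0.016, -0.014, -1.0], [-0.918, 0.397, 0.009]]
wrist_force: [-1.4, -1.1, 2.5]
finger_gap: 0.0115
(np.float64(2.4634883474539127e-05), np.float64(0.013999999999999983), np.float64(53.112757275774584)) (np.float64(53.332165613580365), np.float64(0.2539311924750021))
[(array([-38. ,   1. , -38.9]), array([ 0.009,  0.008, -0.003])), (array([ 3.2,  0.1, -3.7]), array([ 0.009,  0.008, -0.003]))] [-1.39574913 -1.11841216  2.54970201]
```

View pics/s19.png

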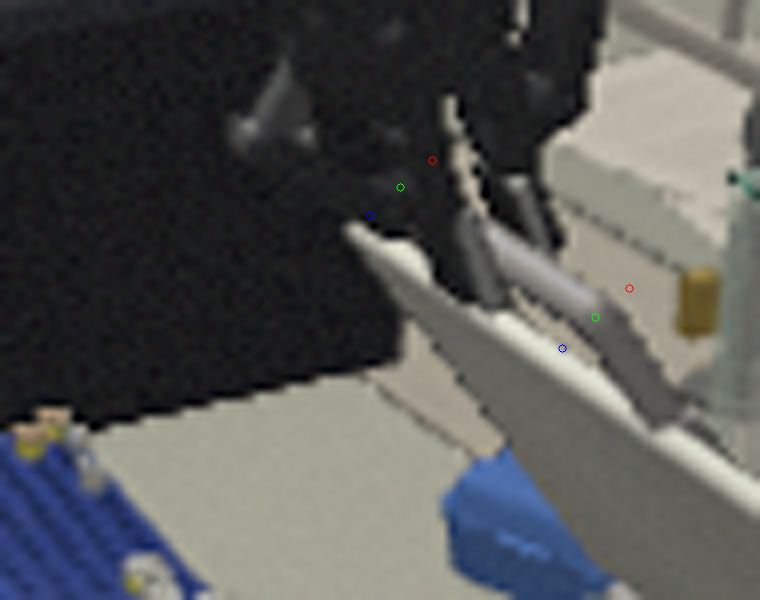

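```bash
python3 - <<'E'
import numpy as np
from scipy.optimize import least_squares as L
D=np.array([(.5108,.1024,.386,-.923),(.5167,.1505,.381,-.925),(.542,.218,.389,-.921),(.5727,.2631,.378,-.926),(.5871,.2782,.377,-.926),(.6044,.2928,.392,-.92),(.6165,.3022,.397,-.918)])
def P(s):return D[:,:2]-s*D[:,2:]
for name,f,x0 in(("hx,s hz=.110",lambda v:np.hypot(P(v[1])[:,0]-v[0],P(v[1])[:,1]-.110)-.249,[.7517,.019]),
 ("hx,hz,s=.019",lambda v:np.hypot(P(.019)[:,0]-v[0],P(.019)[:,1]-v[1])-.249,[.7517,.11]),
 ("hx only s=.019",lambda v:np.hypot(P(.019)[:,0]-v[0],P(.019)[:,1]-.11)-.249,[.7517])):
  r=L(f,x0);v=r.x;print(name,v,np.round(r.fun*1000,1))
  s=v[1] if name[:4]=="hx,s" else .019;hz=v[1] if name[:5]=="hx,hz" else .11
  p=P(s);print(np.round(np.degrees(np.arctan2(p[:,1]-hz,v[0]-p[:,0]))-2.3,1))
E
```

```text
hx,s hz=.110 [0.75536341 0.01222933] [ 0.3 -0.2 -0.4  0.2  0.2 -0.2  0.1]
[-1.5  9.7 26.4 39.  43.8 48.9 52.5]
hx,hz,s=.019 [0.75276486 0.116258  ] [ 0.3 -0.2 -0.4  0.2  0.2 -0.2  0.1]
[-1.5  9.7 26.4 39.  43.8 48.9 52.4]
hx only s=.019 [0.74907794] [-3.2 -2.4 -0.5  1.7  2.3  2.5  3.2]
[ 0.  11.3 28.  40.6 45.4 50.5 53.9]
```

Wrist force z has flipped from about -2.4 to +2.5 N and three angle estimates read 52.5–54°, so the lid is past balance. I ease it back about 12°.

```bash
python3 -m handwheel '-4 0 -3 0 .004 0;-5 0 -3.5 0 .004 0;-5 0 -4 0 0 0;-5 0 -4.2 0 0 0;-5 0 -4.5 0 0 0;0 0 0 0 0 0'; cat >> g.py <<'E'
def la3(o):
    p=o["eef_pos"]-.0122*o["tcp_rot"][:,0];return np.degrees(np.arctan2(p[2]-.110,.7554-p[0]))-2.3, 1e3*(np.hypot(p[2]-.110,.7554-p[0])-.249)
E
python3 - <<'E'
from g import *
o=ctrl.get_obs();print(la2(o),la3(o),o["wrist_force"],o["eef_pos"])
E
```

```text
t: 27.3
eef_pos: [0.5917, -0.1928, 0.2821]
tcp_rot: [[0.395, 0.919, -0.02], [-0.016, -0.015, -1.0], [-0.919, 0.395, 0.009]]
wrist_force: [-1.8, 0.1, 3.9]
finger_gap: 0.0118
(np.float64(7.510074125288702e-05), np.float64(0.014399999999999982), np.float64(45.806606429012334)) (np.float64(45.11125407473698), np.float64(-0.05410277111661532)) [-1.77931892  0.05063812  3.86329518] [ 0.59174402 -0.19278938  0.28207296]
```

```bash
python3 - <<'E'
from g import *
s=ctrl.camera("scene")
u=np.array([(350+.5)/8-.5+310,(228+.5)/8-.5+130]);print("obs",u)
# lid front-left corner, shut: 204 mm in front of hinge, y +.12, z about hinge+0..8mm
for h in(.0,.008):
  for th in(48,50,52,54,56):
    t=np.radians(th);r=.2045
    p=hinge+.1205*e+(-r*np.cos(t)+h*np.sin(t))*d+(r*np.sin(t)+h*np.cos(t))*z
    print(h,th,proj(s,p))
E
```

```text
obs [353.3125 158.0625]
0.0 48 [347.72661285 162.78810692]
0.0 50 [349.5605681  160.84845303]
0.0 52 [351.44384067 158.96481392]
0.0 54 [353.3734179 157.1402107]
0.0 56 [355.34619591 155.37754667]
0.008 48 [349.75368505 160.58357411]
0.008 50 [351.64427753 158.70528295]
0.008 52 [353.58084881 156.88643796]
0.008 54 [355.56028134 155.12993075]
0.008 56 [357.57937565 153.4385264 ]
```

Camera corner check leaves only 1–3° of margin past 50°, so I raise it a little further (about 56°) before the final easing back.

```bash
python3 -m handwheel '4 0 3.5 0 0 0;5 0 4 0 0 0;5 0 4 0 0 0;5 0 3.5 0 0 0;6 0 3.5 0 0 0;6 0 3.5 0 0 0;5 0 3 0 0 0;0 0 0 0 0 0'; python3 - <<'E'
from g import *
o=ctrl.get_obs();print(la2(o),la3(o),o["wrist_force"])
s=ctrl.camera("scene");im=s["color"];x0,y0=310,120;f=8
sub=cv2.resize(im[y0:y0+75,x0:x0+95],None,fx=f,fy=f,interpolation=cv2.INTER_CUBIC)
cv2.imwrite("pics/s20.png",sub)
E
```

```text
t: 28.15
eef_pos: [0.6291, -0.1934, 0.3093]
tcp_rot: [[0.388, 0.921, -0.019], [-0.017, -0.013, -1.0], [-0.922, 0.388, 0.01]]
wrist_force: [-4.1, -0.1, 4.9]
finger_gap: 0.0121
(np.float64(9.48962509286222e-05), np.float64(0.014999999999999982), np.float64(56.50106966332943)) (np.float64(55.79043537568122), np.float64(-1.0348466960982683)) [-4.13584075 -0.08877276  4.93137149]
```

View pics/s20.png

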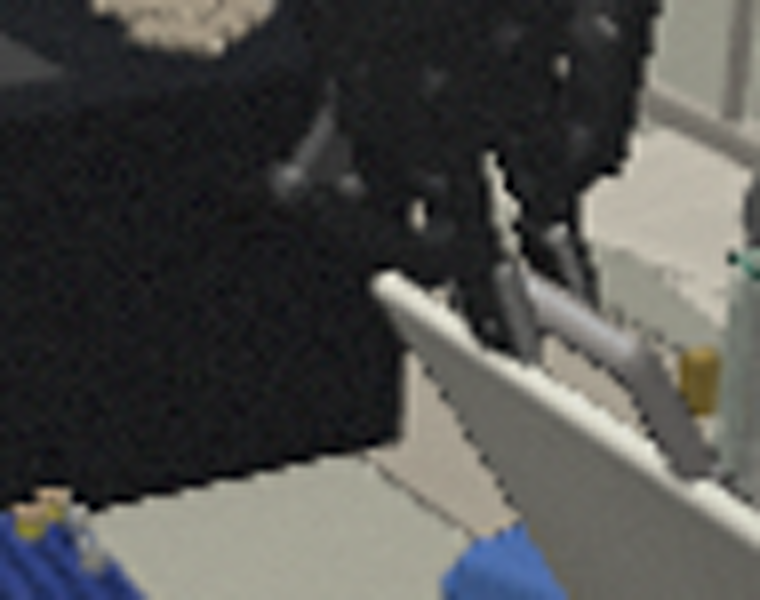

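```bash
python3 -m handwheel '-5 0 -3 0 0 0;-6 0 -4 0 0 0;-6 0 -4 0 0 0;-6 0 -4.2 0 0 0;-6 0 -4.5 0 0 0;-5 0 -4.2 0 0 0;-4 0 -3.5 0 0 0;0 0 0 0 0 0'; python3 - <<'E'
from g import *
o=ctrl.get_obs();print(la2(o),la3(o),o["wrist_force"]);t=la2(o)[2];print(plan(t,41.2,3))
E
```

```text
t: 29.0
eef_pos: [0.5884, -0.1927, 0.2784]
tcp_rot: [[0.392, 0.92, -0.02], [-0.016, -0.015, -1.0], [-0.92, 0.392, 0.009]]
wrist_force: [1.0, -1.6, -1.3]
finger_gap: 0.0118
(np.float64(6.401908785788613e-05), np.float64(0.014999999999999982), np.float64(44.718642200000325)) (np.float64(43.97387153128977), np.float64(-0.4168811968609243)) [ 0.9835259  -1.63466816 -1.3461972 ]
[[-3.7  0.1 -3.5]
 [-3.6  0.1 -3.6]
 [-3.5  0.1 -3.7]]
```

```bash
python3 -m handwheel '-3.7 0 -3.5 0 0 0;-3.6 0 -3.6 0 0 0;-3 0 -3 0 0 0;0 0 0 0 0 0;0 0 0 0 0 0'; python3 - <<'E'
from g import *
o=ctrl.get_obs();print(la2(o),la3(o),o["wrist_force"])
s=ctrl.camera("scene");im=s["color"];cv2.imwrite("pics/s22.png",im);x0,y0=310,130;f=8
sub=cv2.resize(im[y0:y0+75,x0:x0+95],None,fx=f,fy=f,interpolation=cv2.INTER_CUBIC)
for th,col in((37,(255,0,0)),(41,(0,255,0)),(45,(0,0,255))):
  for k in(-.055,.055):
    q=(proj(s,bar(th)+k*e)-[x0,y0]+.5)*f-.5;cv2.circle(sub,(int(q[0]),int(q[1])),4,col,1)
  t=np.radians(th)
  for h in(0,.008):
    q=(proj(s,hinge+.1205*e+(-.2045*np.cos(t)+h*np.sin(t))*d+(.2045*np.sin(t)+h*np.cos(t))*z)-[x0,y0]+.5)*f-.5;cv2.circle(sub,(int(q[0]),int(q[1])),3,col,-1)
cv2.imwrite("pics/s21.png",sub)
im=ctrl.camera("top")["color"];cv2.imwrite("pics/t21.png",im)
E
```

```text
t: 29.5
eef_pos: [0.5776, -0.1925, 0.2676]
tcp_rot: [[0.392, 0.92, -0.02], [-0.016, -0.015, -1.0], [-0.92, 0.393, 0.009]]
wrist_force: [1.1, -0.4, 1.0]
finger_gap: 0.0116
(np.float64(3.338112731843257e-06), np.float64(0.014999999999999982), np.float64(41.201921364056)) (np.float64(40.45264897573011), np.float64(-0.27967787562699353)) [ 1.10331883 -0.43853618  1.03388192]
```

View pics/s21.png

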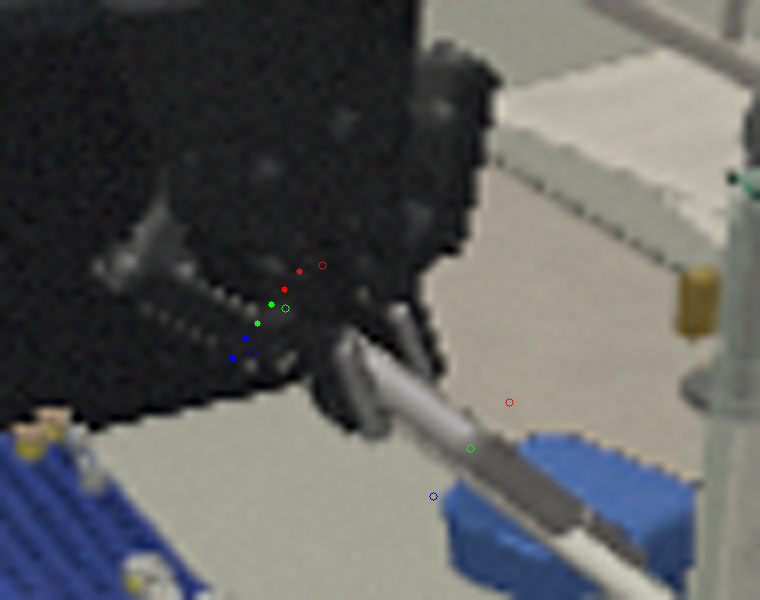

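View pics/s22.png

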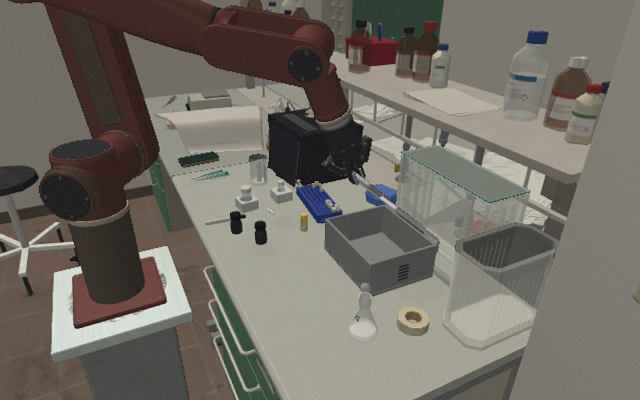

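View pics/t21.png

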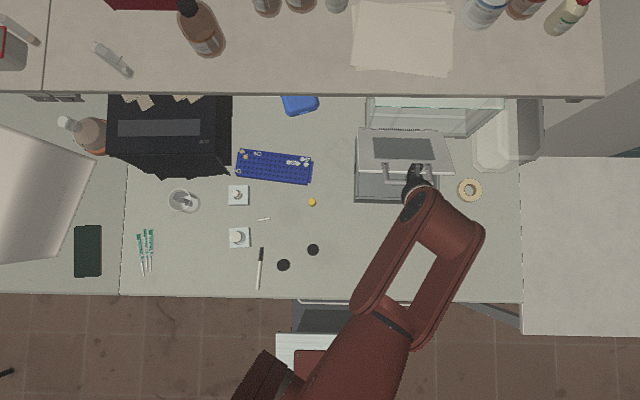

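```bash
python3 -m handwheel '0 0 0 0 0 0;0 0 0 0 0 0;0 0 0 0 0 0'; python3 - <<'E'
from g import *
o=ctrl.get_obs();print(la2(o),la3(o),o["wrist_force"],o["joint_vel"].round(3))
print(ctrl.hand_in())
E
```

```text
t: 29.9
eef_pos: [0.5779, -0.1926, 0.268]
tcp_rot: [[0.393, 0.919, -0.02], [-0.016, -0.015, -1.0], [-0.92, 0.393, 0.009]]
wrist_force: [1.1, -0.2, 1.8]
finger_gap: 0.0116
(np.float64(1.5350786938261862e-05), np.float64(0.014999999999999982), np.float64(41.33112663103214)) (np.float64(40.58209084223817), np.float64(-0.27491938838078434)) [ 1.11758661 -0.19640617  1.76634747] [ 0.001  0.001 -0.003 -0.002  0.002 -0.001]
the job is handed in; nothing more can be done
None
```

The vial is in the narrow well, the jar is in the wide well, and the lid is held by its front bar at about 41° open, 9° short of balance. I handed the job in after about 30 s.

**Samples:** After release, the scene camera showed both upright. Their tops were within about 1 px of where a fully seated vial and jar should appear.

**Lid lift:** I lifted the lid twice.
- The first time, my readings put it at 52.5–54°, but one camera check read as low as 51°. I had eased it back to about 45°, so I raised it again to be sure of clearing 50°.
- The second time it reached about 56°, well short of the stop, and I eased it back from there. At hand-in the tool-position readings were 40.6° and 41.3°, the last camera view agreed with 41°, and the arm was still.

**Checks that disagreed:**
- The bar's path drifted up to 5 mm from my model of the hinge. That was either bar slip in the pads or an error in my bar position, and it leaves about 1.5° of uncertainty in the angle.
- The wrist force was not a reliable sign of passing balance. It still read upward after I had lowered the lid to 45°, so I relied on tool position and the camera.

The last pictures showed nothing else on the worktop moved, and the readings showed no large forces.

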